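# Sort the steel pieces by weight and feed the solid ones with the spring slide

## Robot

A 7-joint arm with a two-finger parallel gripper is mounted at the origin on the work surface. World frame = base frame: x ahead of the robot, y to its left, z up, the work surface at z = 0. Lengths are in m, angles in rad, forces in N, time in s.
With the tool pointing down it reaches from about 0.425 to 0.875 m from the base axis. Payload 4.7 kg.
Tool frame: the origin (TCP) lies at the very end of the fingers, on their centre line; the grasp point (between the pads) lies 19 mm behind it; z points along the fingers, y is the direction in which the jaws open and shut (so a half turn about z gives the same grasp; the last joint's range is limited). The gripper opens to 87 mm and grips with 3 to 60 N. Pads are 19 mm wide; open, the fingers measure 117 mm over their backs; the gripper's body (75 mm by 190 mm) begins 51 mm behind the grasp point.
Start: joints at [1.249, 0.321, -0.07, 1.45, 0.023, 1.371, -0.057], TCP at [0.214, -0.614, 0.223] pointing down, gripper open.
Joint ranges: [-2.86, 2.86], [-0.3, 2.09], [-1.38, 1.24], [0.06, 2.45], [-1.56, 4.7], [0.09, 2.05], [-2.69, 2.69]. Speed limits (rad/s): [2.57, 2.57, 3.14, 3.14, 3.14, 3.14, 3.14].

## Interface

Orientations are given as a rotation vector (axis times angle).
In Python, from bench import ctrl, get_image, camera_info gives the robot as it stands.
- The arm moves only by the tool carry_out, never from a script. Its argument "commands" is a list of rows, each an object of numbers: "tx", "ty", "tz": the shift along the tool's x, y, z in m; "rx", "ry", "rz": the turn, a rotation vector about the tool's x, y, z in rad; "jaw": the opening, from 0 (shut) to 1 (fully open). In form: [{"tx": .., "ty": .., "tz": .., "rx": .., "ry": .., "rz": .., "jaw": ..}, ...]. A call has 1 to 12 rows; each row is the pose to reach, as a shift and turn from the pose commanded when the call began, along the tool's axes at that moment; what a row does not reach only later rows make up. A row lasts 1/8 s, in which the tool goes at most 62.5 mm and 10.7 degrees, less where a joint would pass 70% of its speed; a pose out of reach is approached as far as the arm can. A call with a gripper value outside its range is refused whole. The fingers move at their own pace and stop on an object; "grip_force" is the grip in N (left out, the last holds). Time passes only in rows, so rows that repeat a pose let the fingers close. It gives the time, the measured TCP pose, the force and the opening at its end, in the units of the state.
- ctrl.get_state(): the state, without advancing time (a new reading comes with each control period).
- get_image(name): name is "scene" or "top" or "wrist"; returns the picture (420x560x3 uint8, red, green, blue); there is no depth.
- camera_info(name): a dict with "intrinsics" (3x3 intrinsics, pixels), "k1" (the pictures are not rectified: a ray, as slopes to the right and down, at radius r is drawn at 1 + k1 r^2 times it, then the intrinsics apply), "R" (3x3) and "t" (3): a world point X has camera coordinates R X + t. Camera axes: x right, y down, z forward; pixel columns grow to the right and rows downward; lengths in m; the calibration is good to about 2 mm. A picture is of the moment at which its call begins: read the wrist's pose just before it. camera_info takes no time and is no camera call; for the wrist camera it gives the pose at the moment of the call.
- ctrl.close_job(): hands the job in, once; it reports no verdict.
The state is a dict: "time": time; "joint_positions": joint angles; "qd": joint speeds; "joint_torque": joint torques, N m; "position": TCP position; "tool_rot": TCP orientation; "ft_force": force on the tool from outside, world axes, zero at the start; "torque": the same for the moment, N m; "grip_width": opening from 0.0 (shut) to 1.0 (fully open).
Only numpy, scipy, OpenCV 4.12 (cv2) and the standard library are available. Lean on these libraries where they do the work, as an engineer would, in place of code of your own. Each camera call takes 0.05 s, during which the arm holds its last target.

## Task

The square steel pieces on the bench look alike, but some are solid and heavy and some are hollow and light: find out which by their weight. Feed every solid piece into the feeder's covered tunnel: lay it crosswise in front of the pusher, run the slide all the way to its end stop by its handle, then let go there so that it snaps back by itself. Lay every hollow piece flat on the floor of the grey crate, none on top of another, finish with the slide home, and leave the spanner, can and hammer alone.

Things in the scene. Friction and masses are not known exactly. Their poses are not given: they have to be found in the camera images.
- feeder: hand feeder fixed to the bench: a flat bed 150 mm wide, top 10 mm above the bench. Origin at bench level on the centre line, below the pusher's front face at rest; x is the pushing direction. The bed is open above from x = 0 to 95 mm (loading zone), then a tunnel. Side rails: inner faces at y = +-65 mm, tops 26 mm above the bench beside the loading zone
- tunnel_mouth (a point): centre of the tunnel's mouth, on the bed, feeder x = 95 mm. The tunnel is 130 mm wide and 34 mm high inside, under a clear roof whose top is 48 mm above the bench, and closed at feeder x = 235 mm. Pieces lie in it across the feeder and queue side by side: each new one pushes the earlier ones on
- pusher (a joint): spring-return slide: 0 = home, 0.12 m = at its end stop, moving along the feeder's x. The spring pulls it home with 3 N at home, 8 N at the end; each piece pushed adds up to 5 N of friction. Its front face, at feeder x = joint value, is a plate 100 mm wide, top 34 mm above the bench; at the end stop it is 25 mm inside the tunnel
- push_handle (a point): centre of the top of the slide's black upright handle, 85 mm above the bench; the handle is 26 mm wide across the feeder, 14 mm thick along it, and stands free from 30 to 85 mm above the bench. It moves with the slide, 95 mm behind (feeder -x) the pusher's front face
- load_spot (a point): point on the bed's top in the middle of the loading zone, 45 mm ahead of the pusher's face at rest: a piece laid across the feeder with its middle here has room for fingers on both sides
- crate: open grey plastic crate fixed to the bench, 260 mm (its x) by 150 mm (its y), 55 mm high, walls and floor 5 mm thick; origin at the centre of its underside
- spanner: steel spanner lying on the bench, to be left alone
- oil_can: closed grey can 60 mm across, 130 mm high, standing on the bench; origin at the centre of its underside; to be left alone
- hammer: hammer lying on the bench, to be left alone
- bar1: a bright square steel piece 100 x 25 x 25 mm with flat ends, lying loose on the bench; origin in its centre, x along its length. Solid (about 0.49 kg) or hollow with closed ends (about 0.20 kg), each within 10 percent; which one cannot be seen. It may be absent.
- bar2: a bright square steel piece 100 x 25 x 25 mm with flat ends, lying loose on the bench; origin in its centre, x along its length. Solid (about 0.49 kg) or hollow with closed ends (about 0.20 kg), each within 10 percent; which one cannot be seen. It may be absent.
- bar3: a bright square steel piece 100 x 25 x 25 mm with flat ends, lying loose on the bench; origin in its centre, x along its length. Solid (about 0.49 kg) or hollow with closed ends (about 0.20 kg), each within 10 percent; which one cannot be seen. It may be absent.
- bar4: a bright square steel piece 100 x 25 x 25 mm with flat ends, lying loose on the bench; origin in its centre, x along its length. Solid (about 0.49 kg) or hollow with closed ends (about 0.20 kg), each within 10 percent; which one cannot be seen. It may be absent.
- bar5: a bright square steel piece 100 x 25 x 25 mm with flat ends, lying loose on the bench; origin in its centre, x along its length. Solid (about 0.49 kg) or hollow with closed ends (about 0.20 kg), each within 10 percent; which one cannot be seen. It may be absent.
- bar6: a bright square steel piece 100 x 25 x 25 mm with flat ends, lying loose on the bench; origin in its centre, x along its length. Solid (about 0.49 kg) or hollow with closed ends (about 0.20 kg), each within 10 percent; which one cannot be seen. It may be absent.
There are look-alikes about, which are no part of the job. Leave any brown look-alike of the bar5 alone. Leave any purple or turquoise look-alike of the bar3 alone.

How it is judged:
On the way, in this order (a step that is already met when the one before it is completed fails the run):
1. the slide is run to its end stop (within 6 mm) (value of joint pusher above 0.114 m), for 0.05 s.
2. the slide is let go and snaps back by its spring (faster than 0.12 m/s) (velocity of joint pusher below -0.12 m/s).
At the end, for the whole second after the job is handed in: Each solid piece (rests with over 3.2 N) lies in the tunnel as deep as a full stroke takes it (centre 125 mm or more along the feeder's x, within 40 mm of its centre line); each hollow one (under 3.2 N) lies flat on the crate's floor; slide home within 6 mm; pieces at rest (value of joint pusher below 0.006 m and ((contact force between bar1 and feeder above 3.2 N and x of bar1 in the frame of feeder between 0.125 and 0.235 m and y of bar1 in the frame of feeder between -0.04 and 0.04 m and z of bar1 in the frame of feeder below 0.03 m) or (contact force between bar1 and crate between 0.8 and 3.2 N and x of bar1 in the frame of crate between -0.125 and 0.125 m and y of bar1 in the frame of crate between -0.07 and 0.07 m and z of bar1 in the frame of crate below 0.025 m)) and linear speed of each of bar1, bar2, bar3, bar4, bar5, bar6 below 0.02 m/s and ((contact force between bar2 and feeder above 3.2 N and x of bar2 in the frame of feeder between 0.125 and 0.235 m and y of bar2 in the frame of feeder between -0.04 and 0.04 m and z of bar2 in the frame of feeder below 0.03 m) or (contact force between bar2 and crate between 0.8 and 3.2 N and x of bar2 in the frame of crate between -0.125 and 0.125 m and y of bar2 in the frame of crate between -0.07 and 0.07 m and z of bar2 in the frame of crate below 0.025 m)) and ((contact force between bar3 and feeder above 3.2 N and x of bar3 in the frame of feeder between 0.125 and 0.235 m and y of bar3 in the frame of feeder between -0.04 and 0.04 m and z of bar3 in the frame of feeder below 0.03 m) or (contact force between bar3 and crate between 0.8 and 3.2 N and x of bar3 in the frame of crate between -0.125 and 0.125 m and y of bar3 in the frame of crate between -0.07 and 0.07 m and z of bar3 in the frame of crate below 0.025 m)) and ((contact force between bar4 and feeder above 3.2 N and x of bar4 in the frame of feeder between 0.125 and 0.235 m and y of bar4 in the frame of feeder between -0.04 and 0.04 m and z of bar4 in the frame of feeder below 0.03 m) or (contact force between bar4 and crate between 0.8 and 3.2 N and x of bar4 in the frame of crate between -0.125 and 0.125 m and y of bar4 in the frame of crate between -0.07 and 0.07 m and z of bar4 in the frame of crate below 0.025 m)) and ((contact force between bar5 and feeder above 3.2 N and x of bar5 in the frame of feeder between 0.125 and 0.235 m and y of bar5 in the frame of feeder between -0.04 and 0.04 m and z of bar5 in the frame of feeder below 0.03 m) or (contact force between bar5 and crate between 0.8 and 3.2 N and x of bar5 in the frame of crate between -0.125 and 0.125 m and y of bar5 in the frame of crate between -0.07 and 0.07 m and z of bar5 in the frame of crate below 0.025 m)) and ((contact force between bar6 and feeder above 3.2 N and x of bar6 in the frame of feeder between 0.125 and 0.235 m and y of bar6 in the frame of feeder between -0.04 and 0.04 m and z of bar6 in the frame of feeder below 0.03 m) or (contact force between bar6 and crate between 0.8 and 3.2 N and x of bar6 in the frame of crate between -0.125 and 0.125 m and y of bar6 in the frame of crate between -0.07 and 0.07 m and z of bar6 in the frame of crate below 0.025 m))); the robot touches nothing.
It fails at once if the spanner is moved more than 30 mm (distance of spanner from where it was at the start of the episode above 0.03 m).
It fails at once if the oil can is moved more than 30 mm (distance of oil_can from where it was at the start of the episode above 0.03 m).
It fails at once if the hammer is moved more than 30 mm (distance of hammer from where it was at the start of the episode above 0.03 m).
Of bar1, bar2, bar3, bar4, bar5, bar6 only 5 to 6 are there at a start; the rules pass over those that are not, and their reading is None.
At some moment in a run one of bar1, bar2, bar3, bar4, bar5, bar6 may be knocked a few centimetres aside while the robot is not near it.
It also fails if it takes over 210 s, if anything falls off the work surface, if the arm or the gripper's body presses on something with over 40 N, if the wrist force passes 120 N, or if a joint passes its speed limit or range.

## Working session

There is one attempt and no reset: what is moved stays moved. The work goes in short steps, Python scripts to look and compute and a tool call to move; the robot and the scene stay as the last step left them, time stands still between calls to the robot, and variables do not carry over. Pictures are saved under pics/ and viewed, and the job is handed in when it is done.

Besides the shell and the picture viewer there is one more tool, called after "Call:" as a command line: name --argument value ..., lists and objects as JSON in quotes. carry_out: Moves the arm, as the interface text tells. Its arguments: {"type":"object","properties":{"commands":{"type":"array"},"grip_force":{"type":"number"}},"required":["commands"]}

```bash
ls; mkdir -p pics
cat > h.py <<'E'
import numpy as np,cv2
from bench import ctrl,get_image,camera_info
def cam(n):
    c=camera_info(n);return np.array(c["intrinsics"]),c["k1"],np.array(c["R"]),np.array(c["t"])
def ray(c,u,v):
    K,k,R,t=c
    p=cv2.undistortPoints(np.array([[[u,v]]],float),K,np.array([k,0,0,0.]))[0,0]
    d=R.T@np.array([p[0],p[1],1]);return -R.T@t,d
def onz(c,u,v,z):
    o,d=ray(c,u,v);return o+d*(z-o[2])/d[2]
def proj(c,X):
    K,k,R,t=c
    return cv2.projectPoints(np.array([X],float),cv2.Rodrigues(R)[0],t,K,np.array([k,0,0,0.]))[0][0,0]
def snap(n,f,s=None):
    im=get_image(n);cv2.imwrite('pics/'+f,cv2.cvtColor(np.array(im),cv2.COLOR_RGB2BGR));return np.array(im)
E
python3 - <<'E'
from h import *
for n in("scene","top","wrist"):
    snap(n,n+"0.png");c=camera_info(n);print(n,c)
print(ctrl.get_state())
E
```

```text
pics
scene {'intrinsics': array([[459.06411375,   0.        , 270.99976277],
       [  0.        , 459.06411375, 210.62247106],
       [  0.        ,   0.        ,   1.        ]]), 'k1': -0.11598959121143858, 'R': array([[-0.80099239,  0.59853201,  0.01306266],
       [ 0.30435199,  0.42589803, -0.85204503],
       [-0.51553959, -0.67850594, -0.52330548]]), 't': array([ 0.43355481, -0.06311334,  1.90000584])}
top {'intrinsics': array([[402.5247492 ,   0.        , 281.22603439],
       [  0.        , 402.5247492 , 204.96280147],
       [  0.        ,   0.        ,   1.        ]]), 'k1': -0.011333652391997183, 'R': array([[ 0.02129552, -0.99949319,  0.02366144],
       [-0.9835764 , -0.02518745, -0.17872623],
       [ 0.17923162, -0.01946676, -0.98361429]]), 't': array([-0.05714562,  0.53584186,  1.10163696])}
wrist {'intrinsics': array([[289.12038327,   0.        , 281.19983178],
       [  0.        , 289.12038327, 207.47393614],
       [  0.        ,   0.        ,   1.        ]]), 'k1': -0.05639926879198679, 'R': array([[ 3.29456131e-01, -9.44170881e-01, -7.25991741e-05],
       [-9.
[... 179 characters left out ...]
'joint_positions': array([ 1.24912454,  0.32167824, -0.07006162,  1.45137427,  0.02263139,
        1.37078593, -0.05688624]), 'qd': array([ 5.79853984e-04, -3.42611972e-03, -2.70884583e-05, -4.74098987e-03,
       -9.29154593e-04,  1.42182785e-03,  1.30967253e-03]), 'joint_torque': array([-4.74043882e-04, -4.91792357e+01, -4.04947763e-01, -3.12879217e+01,
       -6.41012820e-02,  4.04014054e-02,  1.21042294e-04]), 'position': array([ 0.21397288, -0.61334374,  0.22170631]), 'tool_rot': array([-3.09602242e+00, -5.24752641e-01,  5.70925874e-04]), 'ft_force': array([-0.34146478, -0.26812953,  0.7363153 ]), 'torque': array([ 0.0277665 , -0.02351312, -0.00115295]), 'grip_width': 1.002302566608929}
```

View pics/top0.png

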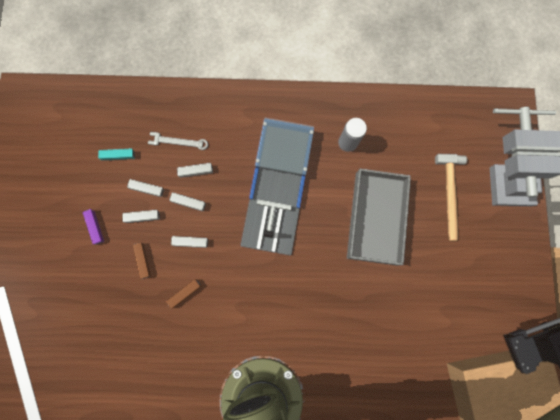

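View pics/scene0.png

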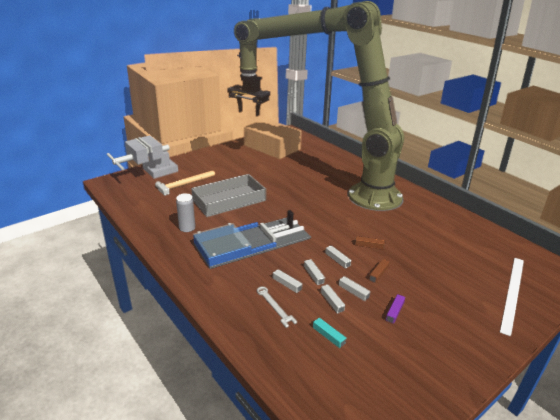

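View pics/wrist0.png

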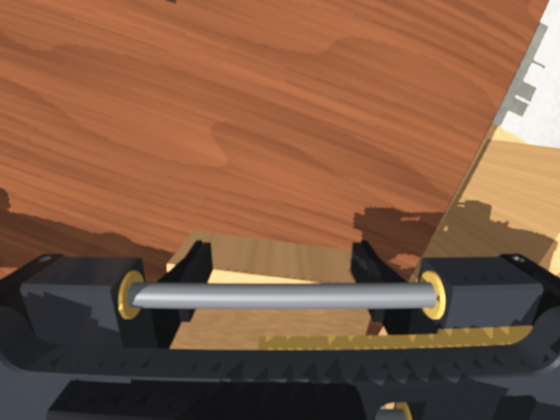

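The top view shows five bright bars at (195,170), (145,187), (187,202), (140,216) and (189,242). The look-alikes are turquoise (115,154), purple (92,227) and brown (141,260) and (184,293). The spanner (178,141), can (353,133) and hammer (452,195) stay put. The feeder is at about (278,190) and the crate at (380,217). I'll measure these now.

```bash
cat >> h.py <<'E'
def fitbar(c,cnt,z=0.025):
    P=np.array([onz(c,*p[0],z)[:2] for p in cnt])*1000
    r=cv2.minAreaRect(P.astype(np.float32));return r
def findbars(im,c,z=0.025,thr=150,amin=100,amax=500):
    hsv=cv2.cvtColor(im,cv2.COLOR_RGB2HSV)
    m=((hsv[...,1]<45)&(hsv[...,2]>thr)).astype(np.uint8)
    cs,_=cv2.findContours(m,cv2.RETR_EXTERNAL,cv2.CHAIN_APPROX_NONE)
    out=[]
    for k in cs:
        a=cv2.contourArea(k)
        if amin<a<amax:
            (cx,cy),(w,h),ang=fitbar(c,k,z)
            if w<h: w,h=h,w;ang+=90
            ang=(ang+90)%180-90
            out.append((k.reshape(-1,2).mean(0).round(),a,round(cx,1),round(cy,1),round(w,1),round(h,1),round(ang,1)))
    return out
E
python3 - <<'E'
from h import *
im=cv2.cvtColor(cv2.imread('pics/top0.png'),cv2.COLOR_BGR2RGB);c=cam('top')
for o in findbars(im,c): print(o)
crop=im[90:320,60:440];cv2.imwrite('pics/topcrop.png',cv2.cvtColor(cv2.resize(crop,None,fx=2.1,fy=2.1,interpolation=cv2.INTER_CUBIC),cv2.COLOR_RGB2BGR))
E
```

```text
(array([189., 241.]), 281.0, 429.1, 218.2, 100.4, 26.1, 88.0)
(array([139., 216.]), 265.0, 499.9, 364.3, 98.2, 26.0, -82.7)
(array([270., 221.]), 463.5, 480.3, -12.6, 142.0, 99.5, -9.0)
(array([186., 201.]), 266.0, 546.3, 230.9, 99.5, 26.3, 74.6)
(array([555., 194.]), 116.5, 596.3, -863.9, 46.0, 27.6, -5.8)
(array([144., 187.]), 265.5, 584.4, 357.2, 99.3, 26.7, 76.5)
(array([528., 185.]), 301.0, 619.9, -785.8, 72.2, 58.5, -88.5)
(array([509., 190.]), 418.0, 623.7, -744.7, 116.9, 116.9, 1.5)
(array([194., 169.]), 249.5, 642.8, 216.0, 99.9, 25.6, -80.0)
(array([451., 158.]), 194.5, 698.7, -556.1, 89.4, 25.1, -88.3)
(array([175., 141.]), 326.0, 729.7, 269.2, 173.2, 38.5, 85.5)
(array([355., 127.]), 308.0, 786.8, -265.9, 63.8, 60.7, -43.4)
```

View pics/topcrop.png

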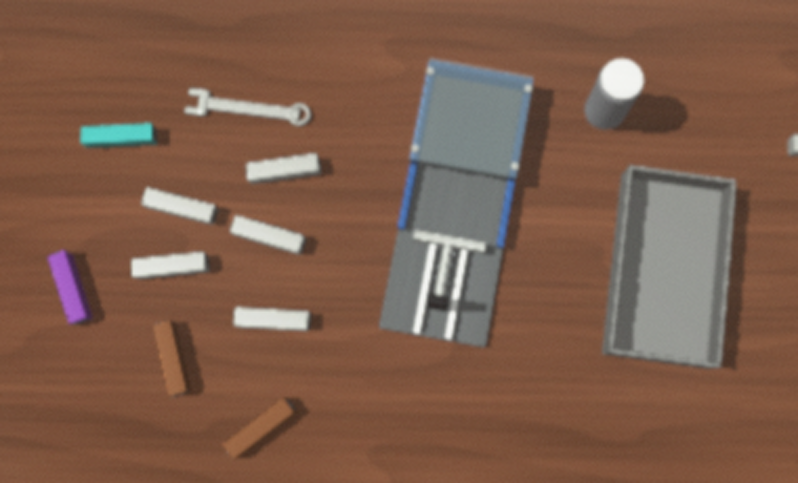

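Run:
```python
from h import *
im=cv2.imread('pics/top0.png')
cv2.imwrite('pics/fc.png',cv2.resize(im[110:265,235:320],None,fx=3.8,fy=3.8,interpolation=cv2.INTER_CUBIC))
cv2.imwrite('pics/cc.png',cv2.resize(im[160:275,340:420],None,fx=5,fy=5,interpolation=cv2.INTER_CUBIC))
```

```text
(no output)
```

View pics/fc.png

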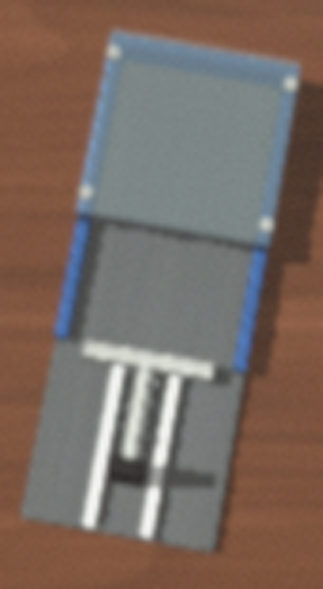

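View pics/cc.png

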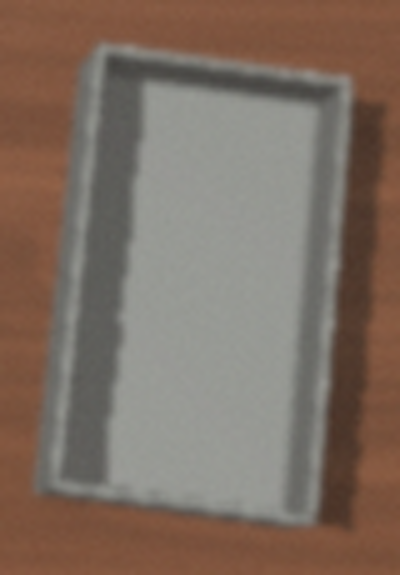

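Run:
```python
from h import *
c=cam('top')
def F(p,z,s,o): return onz(c,(p[0]+.5)/s-.5+o[0],(p[1]+.5)/s-.5+o[1],z)*1000
f=lambda p,z:F(p,z,3.8,(235,110))
P={'plateL':((84,341),.034),'plateR':((216,364),.034),'roofTL':((112,30),.048),'roofTR':((300,63),.048),'mouthL':((78,214),.048),'mouthR':((268,246),.048),'bedBL':((22,516),.010),'bedBR':((215,551),.010),'handle':((128,468),.085)}
R={k:f(*v) for k,v in P.items()}
for k,v in R.items(): print(k,v.round(1))
e=lambda a,b:(np.linalg.norm(R[a]-R[b]).round(1),np.degrees(np.arctan2(*(R[a]-R[b])[1::-1])).round(1))
print(e('plateL','plateR'),e('roofTL','roofTR'),e('mouthL','mouthR'),e('roofTL','mouthL'),e('roofTR','mouthR'),e('bedBL','bedBR'))
print('platemid',(R['plateL']+R['plateR'])/2,'mouthmid',(R['mouthL']+R['mouthR'])/2,'end',(R['roofTL']+R['roofTR'])/2)
print('crate')
q=[F(p,.055,5,(340,160)) for p in ((99,44),(352,77),(316,525),(48,487))]
for i in range(4):
    d=q[i]-q[i-1];print(q[i].round(1),np.linalg.norm(d).round(1),np.degrees(np.arctan2(d[1],d[0])).round(1))
print(sum(q)/4)
s=ctrl.get_state();print(cv2.Rodrigues(s['tool_rot'])[0].round(3))
```

```text
plateL [554.4  26.5  34. ]
plateR [539.2 -74.6  34. ]
roofTL [800.4  12.   48. ]
roofTR [ 777.7 -135.7   48. ]
mouthL [650.6  33.7  48. ]
mouthR [ 629.3 -112.2   48. ]
bedBL [422.   70.3  10. ]
bedBR [398.8 -77.4  10. ]
handle [452.3 -10.2  85. ]
(np.float64(102.2), np.float64(81.4)) (np.float64(149.5), np.float64(81.2)) (np.float64(147.4), np.float64(81.7)) (np.float64(151.4), np.float64(-8.2)) (np.float64(150.2), np.float64(-9.0)) (np.float64(149.5), np.float64(81.1))
platemid [546.79781304 -24.05236253  34.        ] mouthmid [639.93638483 -39.26537766  48.        ] end [789.02792297 -61.86081085  48.        ]
crate
[ 649.7 -269.3   55. ] 258.5 -7.1
[ 634.1 -417.1   55. ] 148.6 -96.0
[ 375.4 -387.5   55. ] 260.3 173.5
[ 393.2 -237.3   55. ] 151.3 83.2
[ 513.12035934 -327.79138505   55.        ]
[[ 0.944  0.33  -0.001]
 [ 0.33  -0.944  0.001]
 [-0.    -0.001 -1.   ]]
```

Feeder: origin (547,-24) mm, x axis at -8.7 deg. The mouth measures 94.4 mm ahead (95 given) and the predicted handle position agrees within 1 mm. Crate: centre (513,-328) mm, -6.5 deg, 259x150 mm measured. The candidates are settled by colour: only the five bright bars, not the turquoise, purple or brown ones.

```bash
cat >> h.py <<'E'
def plan(*wps):
    s=ctrl.get_state();p=s['position'];R=cv2.Rodrigues(s['tool_rot'])[0]
    psi=np.degrees(np.arctan2(R[1,0],R[0,0]))
    print('t',round(s['time'],2),'pos',(p*1000).round(1),'psi',round(psi,1),'tilt',(R[:2,2]*1000).round(1),'F',s['ft_force'].round(2),'jaw',round(s['grip_width'],3),'q7',s['joint_positions'][6].round(2))
    for x,y,z,a in wps:
        d=R.T@(np.array([x,y,z])/1000-p)
        T=np.array([[np.cos(np.radians(a)),np.sin(np.radians(a)),0],[np.sin(np.radians(a)),-np.cos(np.radians(a)),0],[0,0,-1]])
        r=cv2.Rodrigues(R.T@T)[0].ravel()
        print((x,y,z,a),'t',d.round(4),'r',r.round(3),'rows>=',np.ceil(np.linalg.norm(d)/.0625),np.ceil(np.degrees(np.linalg.norm(r))/10.7))
def bars(f,**k):
    im=snap('top',f);c=cam('top')
    for o in findbars(im,c,**k): 
        if 90<o[4]<108 and 20<o[5]<32 and o[2]<690: print('bar',o)
E
python3 - <<'E'
from h import *
plan((550,-250,250,60),(429,218,180,88))
E
```

```text
t 0.15 pos [ 214.  -613.3  221.7] psi 19.2 tilt [-0.6  1.3] F [-0.34 -0.27  0.74] jaw 1.002 q7 -0.06
(550, -250, 250, 60) t [ 0.437  -0.2324 -0.028 ] r [-0.001 -0.    -0.711] rows>= 8.0 4.0
(429, 218, 180, 88) t [ 0.477  -0.714   0.0427] r [-1.0e-03 -1.0e-03 -1.2e+00] rows>= 14.0 7.0
```

Call:
carry_out --commands '[{"tx": 0.437, "ty": -0.232, "tz": -0.028, "rz": -0.711, "jaw": 0.6}, {"tx": 0.437, "ty": -0.232, "tz": -0.028, "rz": -0.711, "jaw": 0.6}, {"tx": 0.437, "ty": -0.232, "tz": -0.028, "rz": -0.711, "jaw": 0.6}, {"tx": 0.437, "ty": -0.232, "tz": -0.028, "rz": -0.711, "jaw": 0.6}, {"tx": 0.437, "ty": -0.232, "tz": -0.028, "rz": -0.711, "jaw": 0.6}, {"tx": 0.437, "ty": -0.232, "tz": -0.028, "rz": -0.711, "jaw": 0.6}, {"tx": 0.437, "ty": -0.232, "tz": -0.028, "rz": -0.711, "jaw": 0.6}, {"tx": 0.437, "ty": -0.232, "tz": -0.028, "rz": -0.711, "jaw": 0.6}, {"tx": 0.437, "ty": -0.232, "tz": -0.028, "rz": -0.711, "jaw": 0.6}, {"tx": 0.477, "ty": -0.714, "tz": 0.043, "rz": -1.2, "jaw": 0.6}, {"tx": 0.477, "ty": -0.714, "tz": 0.043, "rz": -1.2, "jaw": 0.6}, {"tx": 0.477, "ty": -0.714, "tz": 0.043, "rz": -1.2, "jaw": 0.6}]' --grip_force 30

```text
invalid input
```

Run:
```python
from h import *
plan((429,218,150,88))
```

```text
t 0.15 pos [ 214.  -613.3  221.7] psi 19.2 tilt [-0.6  1.3] F [-0.34 -0.27  0.74] jaw 1.002 q7 -0.06
(429, 218, 150, 88) t [ 0.477  -0.714   0.0727] r [-1.0e-03 -1.0e-03 -1.2e+00] rows>= 14.0 7.0
```

Call:
carry_out --commands '[{"tx": 0.437, "ty": -0.232, "tz": -0.028, "rx": 0, "ry": 0, "rz": -0.711, "jaw": 0.6}, {"tx": 0.437, "ty": -0.232, "tz": -0.028, "rx": 0, "ry": 0, "rz": -0.711, "jaw": 0.6}, {"tx": 0.437, "ty": -0.232, "tz": -0.028, "rx": 0, "ry": 0, "rz": -0.711, "jaw": 0.6}, {"tx": 0.437, "ty": -0.232, "tz": -0.028, "rx": 0, "ry": 0, "rz": -0.711, "jaw": 0.6}, {"tx": 0.437, "ty": -0.232, "tz": -0.028, "rx": 0, "ry": 0, "rz": -0.711, "jaw": 0.6}, {"tx": 0.437, "ty": -0.232, "tz": -0.028, "rx": 0, "ry": 0, "rz": -0.711, "jaw": 0.6}, {"tx": 0.437, "ty": -0.232, "tz": -0.028, "rx": 0, "ry": 0, "rz": -0.711, "jaw": 0.6}, {"tx": 0.437, "ty": -0.232, "tz": -0.028, "rx": 0, "ry": 0, "rz": -0.711, "jaw": 0.6}, {"tx": 0.437, "ty": -0.232, "tz": -0.028, "rx": 0, "ry": 0, "rz": -0.711, "jaw": 0.6}, {"tx": 0.477, "ty": -0.714, "tz": 0.043, "rx": 0, "ry": 0, "rz": -1.2, "jaw": 0.6}, {"tx": 0.477, "ty": -0.714, "tz": 0.043, "rx": 0, "ry": 0, "rz": -1.2, "jaw": 0.6}, {"tx": 0.477, "ty": -0.714, "tz": 0.043, "rx": 0, "ry": 0, "rz": -1.2, "jaw": 0.6}]' --grip_force 30

```text
time: 1.65
position: [0.5028, -0.0705, 0.2227]
tool_rot: [2.257, 2.185, -0.001]
ft_force: [0.5, 0.3, 0.5]
grip_width: 0.598
```

Run:
```python
from h import *
plan((429,218,150,88))
```

```text
t 1.65 pos [502.8 -70.5 222.7] psi 88.1 tilt [-0.4 -0.5] F [0.53 0.25 0.47] jaw 0.598 q7 0.03
(429, 218, 150, 88) t [ 0.2859 -0.0831  0.0726] r [-0.     0.     0.002] rows>= 5.0 1.0
```

Call:
carry_out --commands '[{"tx": 0.286, "ty": -0.083, "tz": 0.073, "rx": 0, "ry": 0, "rz": 0, "jaw": 0.6}, {"tx": 0.286, "ty": -0.083, "tz": 0.073, "rx": 0, "ry": 0, "rz": 0, "jaw": 0.6}, {"tx": 0.286, "ty": -0.083, "tz": 0.073, "rx": 0, "ry": 0, "rz": 0, "jaw": 0.6}, {"tx": 0.286, "ty": -0.083, "tz": 0.073, "rx": 0, "ry": 0, "rz": 0, "jaw": 0.6}, {"tx": 0.286, "ty": -0.083, "tz": 0.073, "rx": 0, "ry": 0, "rz": 0, "jaw": 0.6}, {"tx": 0.286, "ty": -0.083, "tz": 0.073, "rx": 0, "ry": 0, "rz": 0, "jaw": 0.6}, {"tx": 0.286, "ty": -0.083, "tz": 0.073, "rx": 0, "ry": 0, "rz": 0, "jaw": 0.6}, {"tx": 0.286, "ty": -0.083, "tz": 0.073, "rx": 0, "ry": 0, "rz": 0, "jaw": 0.6}]'

```text
time: 2.65
position: [0.4319, 0.2156, 0.1504]
tool_rot: [2.263, 2.178, -0.0]
ft_force: [0.2, -0.4, 0.2]
grip_width: 0.604
```

Run:
```python
from h import *
snap('wrist','w1.png')
bars('t1.png')
plan((429,218,4,88))
```

```text
bar (array([194., 169.]), 251.5, 642.6, 215.6, 100.6, 26.0, -79.9)
t 2.75 pos [431.7 216.1 150.5] psi 87.8 tilt [ 0.5 -0.5] F [-0.52  0.87 -0.11] jaw 0.599 q7 -0.6
(429, 218, 4, 88) t [ 0.0019 -0.0029  0.1465] r [ 0.001  0.001 -0.003] rows>= 3.0 1.0
```

View pics/w1.png

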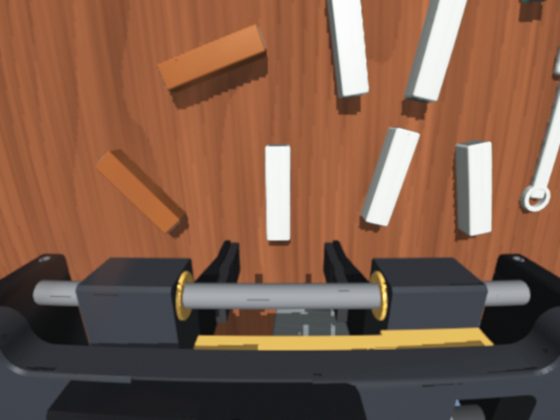

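The wrist view shows bar A at (278,193), centred between the fingers. Descending to grip it.

Call:
carry_out --commands '[{"tx": 0.002, "ty": -0.003, "tz": 0.06, "rx": 0, "ry": 0, "rz": 0, "jaw": 0.6}, {"tx": 0.002, "ty": -0.003, "tz": 0.11, "rx": 0, "ry": 0, "rz": 0, "jaw": 0.6}, {"tx": 0.002, "ty": -0.003, "tz": 0.146, "rx": 0, "ry": 0, "rz": 0, "jaw": 0.6}, {"tx": 0.002, "ty": -0.003, "tz": 0.146, "rx": 0, "ry": 0, "rz": 0, "jaw": 0.6}, {"tx": 0.002, "ty": -0.003, "tz": 0.146, "rx": 0, "ry": 0, "rz": 0, "jaw": 0.15}, {"tx": 0.002, "ty": -0.003, "tz": 0.146, "rx": 0, "ry": 0, "rz": 0, "jaw": 0.15}, {"tx": 0.002, "ty": -0.003, "tz": 0.146, "rx": 0, "ry": 0, "rz": 0, "jaw": 0.15}, {"tx": 0.002, "ty": -0.003, "tz": 0.146, "rx": 0, "ry": 0, "rz": 0, "jaw": 0.15}, {"tx": 0.002, "ty": -0.003, "tz": 0.096, "rx": 0, "ry": 0, "rz": 0, "jaw": 0.15}, {"tx": 0.002, "ty": -0.003, "tz": 0.046, "rx": 0, "ry": 0, "rz": 0, "jaw": 0.15}, {"tx": 0.002, "ty": -0.003, "tz": 0.0, "rx": 0, "ry": 0, "rz": 0, "jaw": 0.15}, {"tx": 0.002, "ty": -0.003, "tz": 0.0, "rx": 0, "ry": 0, "rz": 0, "jaw": 0.15}]' --grip_force 40

```text
time: 4.25
position: [0.4302, 0.2208, 0.1535]
tool_rot: [2.257, 2.179, 0.009]
ft_force: [0.1, 0.2, -3.0]
grip_width: 0.283
```

```bash
cat >> h.py <<'E'
def weigh(n=6):
    for i in range(n): get_image('top')if i else 0; print(ctrl.get_state()['ft_force'].round(2),end=' ')
    print()
E
python3 - <<'E'
from h import *
snap('wrist','w2.png')
weigh()
plan((591,-31,150,81.3),(591,-31,16,81.3))
E
```

```text
[ 0.27  0.05 -1.83] [-0.61 -0.16 -1.64] [ 0.22  0.31 -2.44] [-0.17 -0.68 -2.33] [-0.7  -0.31 -2.62] [ 0.3  -0.64 -1.91] 
t 4.55 pos [426.9 219.3 148.7] psi 88.0 tilt [-3.1 -0.6] F [ 0.3  -0.64 -1.91] jaw 0.286 q7 -0.61
(591, -31, 150, 81.3) t [-0.2444  0.1727 -0.0016] r [-0.003  0.001  0.117] rows>= 5.0 1.0
(591, -31, 16, 81.3) t [-0.2443  0.1732  0.1324] r [-0.003  0.001  0.117] rows>= 6.0 1.0
```

View pics/w2.png

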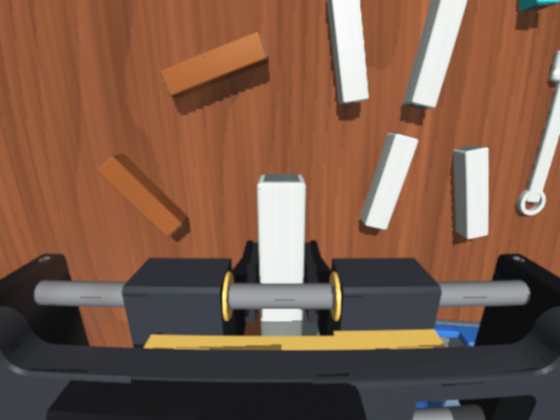

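Bar A reads about -2.1 N, so it is hollow and goes to the crate slot at crate x = +80 mm.

Run:
```python
from h import *
plan((592,-337,170,83.5))
```

```text
t 4.55 pos [426.9 219.3 148.7] psi 88.0 tilt [-3.1 -0.6] F [ 0.3  -0.64 -1.91] jaw 0.286 q7 -0.61
(592, -337, 170, 83.5) t [-0.5502  0.1843 -0.0215] r [-0.003  0.001  0.079] rows>= 10.0 1.0
```

Call:
carry_out --commands '[{"tx": -0.55, "ty": 0.184, "tz": -0.022, "rx": 0, "ry": 0, "rz": 0.079, "jaw": 0.15}, {"tx": -0.55, "ty": 0.184, "tz": -0.022, "rx": 0, "ry": 0, "rz": 0.079, "jaw": 0.15}, {"tx": -0.55, "ty": 0.184, "tz": -0.022, "rx": 0, "ry": 0, "rz": 0.079, "jaw": 0.15}, {"tx": -0.55, "ty": 0.184, "tz": -0.022, "rx": 0, "ry": 0, "rz": 0.079, "jaw": 0.15}, {"tx": -0.55, "ty": 0.184, "tz": -0.022, "rx": 0, "ry": 0, "rz": 0.079, "jaw": 0.15}, {"tx": -0.55, "ty": 0.184, "tz": -0.022, "rx": 0, "ry": 0, "rz": 0.079, "jaw": 0.15}, {"tx": -0.55, "ty": 0.184, "tz": -0.022, "rx": 0, "ry": 0, "rz": 0.079, "jaw": 0.15}, {"tx": -0.55, "ty": 0.184, "tz": -0.022, "rx": 0, "ry": 0, "rz": 0.079, "jaw": 0.15}, {"tx": -0.55, "ty": 0.184, "tz": -0.022, "rx": 0, "ry": 0, "rz": 0.079, "jaw": 0.15}, {"tx": -0.55, "ty": 0.184, "tz": -0.022, "rx": 0, "ry": 0, "rz": 0.079, "jaw": 0.15}, {"tx": -0.55, "ty": 0.184, "tz": -0.022, "rx": 0, "ry": 0, "rz": 0.079, "jaw": 0.15}, {"tx": -0.55, "ty": 0.184, "tz": -0.022, "rx": 0, "ry": 0, "rz": 0.079, "jaw": 0.15}]'

```text
time: 6.05
position: [0.5929, -0.3332, 0.1716]
tool_rot: [-2.339, -2.093, -0.001]
ft_force: [0.1, 0.7, -1.4]
grip_width: 0.285
```

Run:
```python
from h import *
snap('wrist','w3.png')
weigh(3)
plan((592,-337,11,83.5))
```

```text
[-1.06  0.72 -2.08] [-0.64  0.34 -2.11] [-0.24  0.62 -1.33] 
t 6.2 pos [ 593.  -334.1  172.6] psi 83.6 tilt [0.  0.2] F [-0.24  0.62 -1.33] jaw 0.287 q7 0.21
(592, -337, 11, 83.5) t [-0.0031 -0.0007  0.1616] r [ 0.    -0.     0.002] rows>= 3.0 1.0
```

View pics/w3.png

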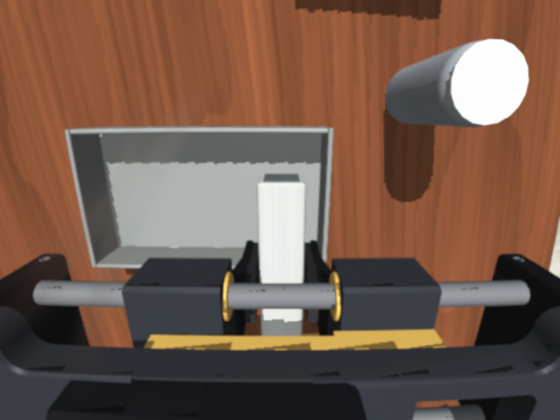

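Call:
carry_out --commands '[{"tx": -0.003, "ty": -0.001, "tz": 0.06, "rx": 0, "ry": 0, "rz": 0, "jaw": 0.15}, {"tx": -0.003, "ty": -0.001, "tz": 0.11, "rx": 0, "ry": 0, "rz": 0, "jaw": 0.15}, {"tx": -0.003, "ty": -0.001, "tz": 0.145, "rx": 0, "ry": 0, "rz": 0, "jaw": 0.15}, {"tx": -0.003, "ty": -0.001, "tz": 0.162, "rx": 0, "ry": 0, "rz": 0, "jaw": 0.15}, {"tx": -0.003, "ty": -0.001, "tz": 0.162, "rx": 0, "ry": 0, "rz": 0, "jaw": 0.15}, {"tx": -0.003, "ty": -0.001, "tz": 0.162, "rx": 0, "ry": 0, "rz": 0, "jaw": 0.42}, {"tx": -0.003, "ty": -0.001, "tz": 0.162, "rx": 0, "ry": 0, "rz": 0, "jaw": 0.42}, {"tx": -0.003, "ty": -0.001, "tz": 0.162, "rx": 0, "ry": 0, "rz": 0, "jaw": 0.42}, {"tx": -0.003, "ty": -0.001, "tz": 0.11, "rx": 0, "ry": 0, "rz": 0, "jaw": 0.42}, {"tx": -0.003, "ty": -0.001, "tz": 0.05, "rx": 0, "ry": 0, "rz": 0, "jaw": 0.42}, {"tx": -0.003, "ty": -0.001, "tz": 0.0, "rx": 0, "ry": 0, "rz": 0, "jaw": 0.6}, {"tx": -0.003, "ty": -0.001, "tz": 0.0, "rx": 0, "ry": 0, "rz": 0, "jaw": 0.6}]'

```text
time: 7.7
position: [0.5943, -0.3403, 0.1786]
tool_rot: [2.337, 2.085, 0.005]
ft_force: [-0.1, 0.9, 0.3]
grip_width: 0.558
```

Run:
```python
from h import *
snap('wrist','w4.png')
bars('t4.png')
weigh(3)
plan((550,100,200,80),(546,231,150,74.6))
```

```text
bar (array([139., 216.]), 263.0, 499.8, 364.3, 98.2, 26.0, -83.0)
bar (array([186., 201.]), 265.0, 546.1, 230.9, 99.5, 26.1, 74.6)
bar (array([144., 187.]), 263.5, 584.1, 357.3, 99.3, 27.2, 76.7)
bar (array([194., 169.]), 249.5, 642.8, 216.0, 99.9, 25.6, -80.0)
[-0.97 -0.77 -0.67] [-0.03 -0.29 -1.15] [-0.05  0.25  0.32] 
t 7.9 pos [ 590.3 -338.9  170.5] psi 83.5 tilt [-2.6  1.2] F [-0.05  0.25  0.32] jaw 0.596 q7 0.22
(550, 100, 200, 80) t [ 0.4315 -0.09   -0.0288] r [-0.003 -0.001  0.061] rows>= 8.0 1.0
(546, 231, 150, 74.6) t [ 0.5611 -0.1088  0.0213] r [-0.003 -0.001  0.155] rows>= 10.0 1.0
```

View pics/w4.png

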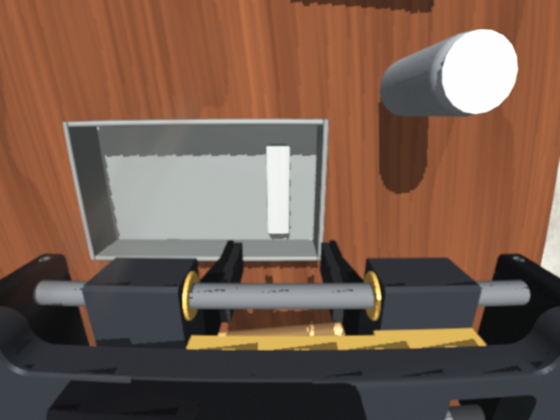

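Bar A lies flat in the crate at (278,190). Next is bar C.

Call:
carry_out --commands '[{"tx": 0.561, "ty": -0.109, "tz": 0.021, "rx": 0.003, "ry": 0, "rz": 0.155, "jaw": 0.6}, {"tx": 0.561, "ty": -0.109, "tz": 0.021, "rx": -0.003, "ry": 0, "rz": 0.155, "jaw": 0.6}, {"tx": 0.561, "ty": -0.109, "tz": 0.021, "rx": -0.003, "ry": 0, "rz": 0.155, "jaw": 0.6}, {"tx": 0.561, "ty": -0.109, "tz": 0.021, "rx": -0.003, "ry": 0, "rz": 0.155, "jaw": 0.6}, {"tx": 0.561, "ty": -0.109, "tz": 0.021, "rx": -0.003, "ry": 0, "rz": 0.155, "jaw": 0.6}, {"tx": 0.561, "ty": -0.109, "tz": 0.021, "rx": -0.003, "ry": 0, "rz": 0.155, "jaw": 0.6}, {"tx": 0.561, "ty": -0.109, "tz": 0.021, "rx": -0.003, "ry": 0, "rz": 0.155, "jaw": 0.6}, {"tx": 0.561, "ty": -0.109, "tz": 0.021, "rx": -0.003, "ry": 0, "rz": 0.155, "jaw": 0.6}, {"tx": 0.561, "ty": -0.109, "tz": 0.021, "rx": -0.003, "ry": 0, "rz": 0.155, "jaw": 0.6}, {"tx": 0.561, "ty": -0.109, "tz": 0.021, "rx": -0.003, "ry": 0, "rz": 0.155, "jaw": 0.6}, {"tx": 0.561, "ty": -0.109, "tz": 0.021, "rx": -0.003, "ry": 0, "rz": 0.155, "jaw": 0.6}, {"tx": 0.561, "ty": -0.109, "tz": 0.021, "rx": -0.003, "ry": 0, "rz": 0.155, "jaw": 0.6}]'

```text
time: 9.4
position: [0.5473, 0.228, 0.1504]
tool_rot: [2.5, 1.898, -0.0]
ft_force: [-0.0, -0.2, 0.6]
grip_width: 0.598
```

Run:
```python
from h import *
snap('wrist','w5.png')
weigh(3)
plan((546,231,4,74.6))
```

```text
[ 1.    0.3  -0.18] [-0.1  -0.66  0.39] [0.07 0.5  0.79] 
t 9.55 pos [547.5 228.5 151.1] psi 74.4 tilt [ 2.8 -1.5] F [0.07 0.5  0.79] jaw 0.601 q7 -0.9
(546, 231, 4, 74.6) t [ 0.0021 -0.0025  0.1471] r [ 0.003  0.001 -0.003] rows>= 3.0 1.0
```

View pics/w5.png

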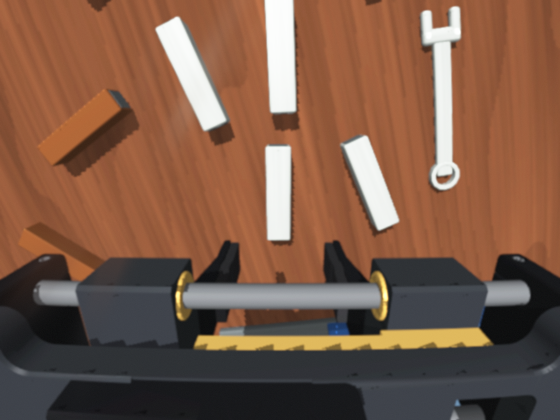

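Bar C is at (278,193), centred between the fingers.

Call:
carry_out --commands '[{"tx": 0.002, "ty": -0.002, "tz": 0.06, "rx": 0.003, "ry": 0, "rz": 0, "jaw": 0.6}, {"tx": 0.002, "ty": -0.002, "tz": 0.11, "rx": 0.003, "ry": 0, "rz": 0, "jaw": 0.6}, {"tx": 0.002, "ty": -0.002, "tz": 0.146, "rx": 0.003, "ry": 0, "rz": 0, "jaw": 0.6}, {"tx": 0.002, "ty": -0.002, "tz": 0.146, "rx": 0.003, "ry": 0, "rz": 0, "jaw": 0.6}, {"tx": 0.002, "ty": -0.002, "tz": 0.146, "rx": 0.003, "ry": 0, "rz": 0, "jaw": 0.15}, {"tx": 0.002, "ty": -0.002, "tz": 0.146, "rx": 0.003, "ry": 0, "rz": 0, "jaw": 0.15}, {"tx": 0.002, "ty": -0.002, "tz": 0.146, "rx": 0.003, "ry": 0, "rz": 0, "jaw": 0.15}, {"tx": 0.002, "ty": -0.002, "tz": 0.146, "rx": 0.003, "ry": 0, "rz": 0, "jaw": 0.15}, {"tx": 0.002, "ty": -0.002, "tz": 0.096, "rx": 0.003, "ry": 0, "rz": 0, "jaw": 0.15}, {"tx": 0.002, "ty": -0.002, "tz": 0.046, "rx": 0.003, "ry": 0, "rz": 0, "jaw": 0.15}, {"tx": 0.002, "ty": -0.002, "tz": 0.0, "rx": 0.003, "ry": 0, "rz": 0, "jaw": 0.15}, {"tx": 0.002, "ty": -0.002, "tz": 0.0, "rx": 0.003, "ry": 0, "rz": 0, "jaw": 0.15}]'

```text
time: 11.05
position: [0.5473, 0.2342, 0.1547]
tool_rot: [2.497, 1.902, 0.01]
ft_force: [-0.3, 0.2, -5.2]
grip_width: 0.284
```

Run:
```python
from h import *
weigh(5)
plan((591,-31,150,81.3),(540,-331,170,83.5))
```

```text
[-0.29  0.2  -5.16] [-0.18  0.53 -5.39] [-1.   -0.7  -6.02] [-0.45  0.1  -4.95] [-0.2  -0.13 -4.76] 
t 11.25 pos [543.9 231.9 148.7] psi 74.6 tilt [-4.2 -1.6] F [-0.2  -0.13 -4.76] jaw 0.284 q7 -0.91
(591, -31, 150, 81.3) t [-0.2409  0.1153 -0.0011] r [-0.004  0.002 -0.117] rows>= 5.0 1.0
(540, -331, 170, 83.5) t [-0.5437  0.1458 -0.0204] r [-0.004  0.002 -0.156] rows>= 10.0 1.0
```

Bar C reads about -5.2 N, so it is solid. On to the loading zone.

Call:
carry_out --commands '[{"tx": -0.241, "ty": 0.115, "tz": 0.0, "rx": -0.004, "ry": 0.002, "rz": -0.117, "jaw": 0.15}, {"tx": -0.241, "ty": 0.115, "tz": 0.0, "rx": -0.004, "ry": 0.002, "rz": -0.117, "jaw": 0.15}, {"tx": -0.241, "ty": 0.115, "tz": 0.0, "rx": -0.004, "ry": 0.002, "rz": -0.117, "jaw": 0.15}, {"tx": -0.241, "ty": 0.115, "tz": 0.0, "rx": -0.004, "ry": 0.002, "rz": -0.117, "jaw": 0.15}, {"tx": -0.241, "ty": 0.115, "tz": 0.0, "rx": -0.004, "ry": 0.002, "rz": -0.117, "jaw": 0.15}, {"tx": -0.241, "ty": 0.115, "tz": 0.0, "rx": -0.004, "ry": 0.002, "rz": -0.117, "jaw": 0.15}, {"tx": -0.241, "ty": 0.115, "tz": 0.0, "rx": -0.004, "ry": 0.002, "rz": -0.117, "jaw": 0.15}, {"tx": -0.241, "ty": 0.115, "tz": 0.0, "rx": -0.004, "ry": 0.002, "rz": -0.117, "jaw": 0.15}]'

```text
time: 12.25
position: [0.5919, -0.0271, 0.1511]
tool_rot: [2.379, 2.05, 0.007]
ft_force: [0.0, 0.4, -3.9]
grip_width: 0.284
```

Run:
```python
from h import *
snap('wrist','w6.png')
plan((591,-31,16,81.3))
c=cam('wrist');u=np.array([.9885,-.151,0]);v=np.array([.151,.9885,0]);o=np.array([.547,-.024,0])
for x,y,z in((0,50,34),(0,-50,34),(95,65,26),(95,-65,26),(0,65,26),(0,-65,26),(95,75,48),(95,-75,48)): print((x,y,z),proj(c,o+u*x/1000+v*y/1000+np.array([0,0,z/1000])).round(1))
```

```text
t 12.3 pos [592.  -27.5 151.2] psi 81.5 tilt [4.2 1.8] F [ 0.87  0.53 -4.78] jaw 0.284 q7 -0.3
(591, -31, 16, 81.3) t [-0.0039 -0.001   0.1352] r [ 0.004 -0.002  0.003] rows>= 3.0 1.0
(0, 50, 34) [232.4 155.4]
(0, -50, 34) [236.8 249.9]
(95, 65, 26) [330.3 139.2]
(95, -65, 26) [324.  259.1]
(0, 65, 26) [233. 139.]
(0, -65, 26) [238.5 259. ]
(95, 75, 48) [334.9 129.7]
(95, -75, 48) [326.6 277.4]
```

View pics/w6.png

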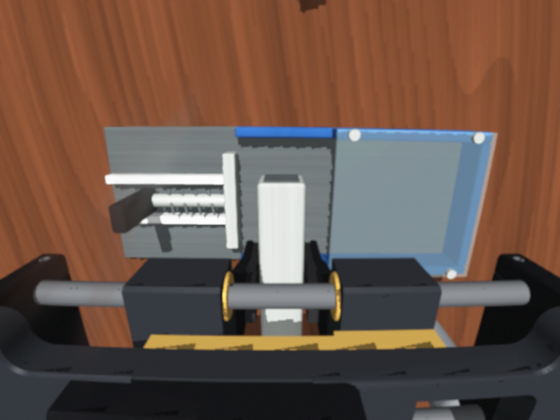

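The loading zone lies under the bar, the pusher plate at column 236 and the mouth at column 333. Both match my feeder pose within about 3 mm. Lowering the bar.

Call:
carry_out --commands '[{"tx": -0.004, "ty": -0.001, "tz": 0.06, "rx": 0.004, "ry": -0.002, "rz": 0.003, "jaw": 0.15}, {"tx": -0.004, "ty": -0.001, "tz": 0.1, "rx": 0.004, "ry": -0.002, "rz": 0.003, "jaw": 0.15}, {"tx": -0.004, "ty": -0.001, "tz": 0.122, "rx": 0.004, "ry": -0.002, "rz": 0.003, "jaw": 0.15}, {"tx": -0.004, "ty": -0.001, "tz": 0.136, "rx": 0.004, "ry": -0.002, "rz": 0.003, "jaw": 0.15}, {"tx": -0.004, "ty": -0.001, "tz": 0.136, "rx": 0.004, "ry": -0.002, "rz": 0.003, "jaw": 0.15}, {"tx": -0.004, "ty": -0.001, "tz": 0.136, "rx": 0.004, "ry": -0.002, "rz": 0.003, "jaw": 0.4}, {"tx": -0.004, "ty": -0.001, "tz": 0.136, "rx": 0.004, "ry": -0.002, "rz": 0.003, "jaw": 0.4}, {"tx": -0.004, "ty": -0.001, "tz": 0.136, "rx": 0.004, "ry": -0.002, "rz": 0.003, "jaw": 0.4}, {"tx": -0.004, "ty": -0.001, "tz": 0.1, "rx": 0.004, "ry": -0.002, "rz": 0.003, "jaw": 0.4}, {"tx": -0.004, "ty": -0.001, "tz": 0.05, "rx": 0.004, "ry": -0.002, "rz": 0.003, "jaw": 0.4}, {"tx": -0.004, "ty": -0.001, "tz": 0.0, "rx": 0.004, "ry": -0.002, "rz": 0.003, "jaw": 0.6}, {"tx": -0.004, "ty": -0.001, "tz": 0.0, "rx": 0.004, "ry": -0.002, "rz": 0.003, "jaw": 0.6}]'

```text
time: 13.8
position: [0.594, -0.0334, 0.1564]
tool_rot: [2.381, 2.038, 0.01]
ft_force: [-0.5, -0.7, -0.1]
grip_width: 0.542
```

Run:
```python
from h import *
snap('wrist','w7.png')
plan((453,-10,150,-8.7))
```

```text
t 13.85 pos [592.2 -33.7 153.7] psi 81.1 tilt [ 4.9 -1.2] F [-0.85  0.15 -0.52] jaw 0.564 q7 -0.3
(453, -10, 150, -8.7) t [ 0.0019 -0.1412  0.003 ] r [ 0.004 -0.004  1.567] rows>= 3.0 9.0
```

View pics/w7.png

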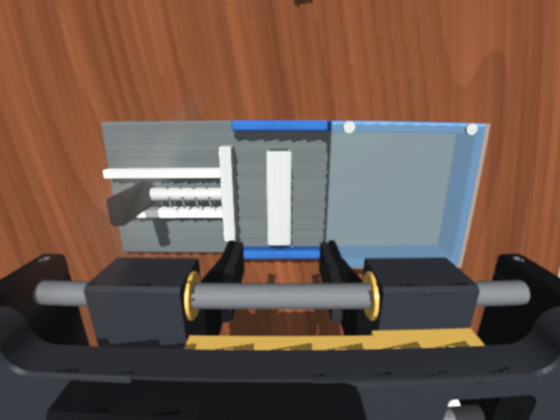

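Bar C lies crosswise at (279,198), square to the pusher. Turning the tool to take the handle.

Call:
carry_out --commands '[{"tx": 0.002, "ty": -0.141, "tz": 0.003, "rx": 0, "ry": 0, "rz": 1.567, "jaw": 0.6}, {"tx": 0.002, "ty": -0.141, "tz": 0.003, "rx": 0, "ry": 0, "rz": 1.567, "jaw": 0.6}, {"tx": 0.002, "ty": -0.141, "tz": 0.003, "rx": 0, "ry": 0, "rz": 1.567, "jaw": 0.6}, {"tx": 0.002, "ty": -0.141, "tz": 0.003, "rx": 0, "ry": 0, "rz": 1.567, "jaw": 0.6}, {"tx": 0.002, "ty": -0.141, "tz": 0.003, "rx": 0, "ry": 0, "rz": 1.567, "jaw": 0.6}, {"tx": 0.002, "ty": -0.141, "tz": 0.003, "rx": 0, "ry": 0, "rz": 1.567, "jaw": 0.6}, {"tx": 0.002, "ty": -0.141, "tz": 0.003, "rx": 0, "ry": 0, "rz": 1.567, "jaw": 0.6}, {"tx": 0.002, "ty": -0.141, "tz": 0.003, "rx": 0, "ry": 0, "rz": 1.567, "jaw": 0.6}, {"tx": 0.002, "ty": -0.141, "tz": 0.003, "rx": 0, "ry": 0, "rz": 1.567, "jaw": 0.6}, {"tx": 0.002, "ty": -0.141, "tz": 0.003, "rx": 0, "ry": 0, "rz": 1.567, "jaw": 0.6}, {"tx": 0.002, "ty": -0.141, "tz": 0.003, "rx": 0, "ry": 0, "rz": 1.567, "jaw": 0.6}]'

```text
time: 15.22
position: [0.4512, -0.01, 0.1476]
tool_rot: [-3.133, 0.235, 0.002]
ft_force: [-0.2, 0.2, -1.0]
grip_width: 0.598
```

Run:
```python
from h import *
snap('wrist','w8.png')
plan((454,-10,50,-8.7))
```

```text
t 15.28 pos [451.3 -10.  147.7] psi -8.6 tilt [-0.8  0.1] F [-0.1   0.24  0.45] jaw 0.6 q7 -1.73
(454, -10, 50, -8.7) t [ 0.0028 -0.0004  0.0977] r [0.    0.001 0.002] rows>= 2.0 1.0
```

View pics/w8.png

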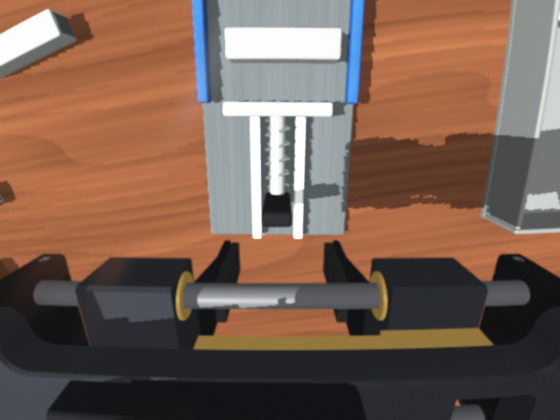

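Run:
```python
from h import *
c=cam('wrist');print(-c[2].T@c[3])
u=np.array([.9885,-.151,0]);v=np.array([.151,.9885,0]);o=np.array([.547,-.024,0])
for x in(-88,-102):
  for z in (85,30): print(x,z,proj(c,o+u*x/1000+np.array([0,0,z/1000])).round(1))
im=cv2.imread('pics/w8.png');cv2.imwrite('pics/w8c.png',cv2.resize(im[90:250,190:370],None,fx=4,fy=3.7))
```

```text
[ 0.53486847 -0.02308753  0.31048126]
-88 85 [279.6 213.1]
-88 30 [279.8 195.6]
-102 85 [279.6 228.9]
-102 30 [279.8 208.9]
```

View pics/w8c.png

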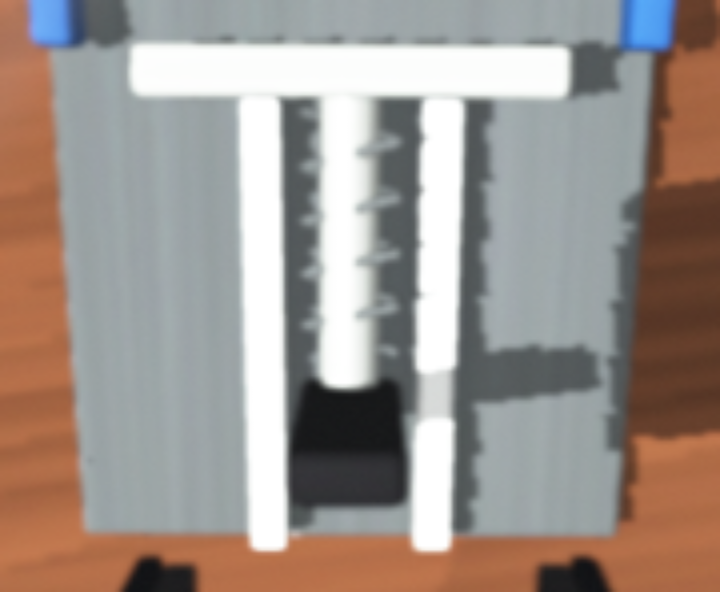

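The handle top is at (277,219), so about (454,-8) mm.

Call:
carry_out --commands '[{"tx": 0.003, "ty": -0.002, "tz": 0.05, "rx": 0, "ry": 0, "rz": 0, "jaw": 0.6}, {"tx": 0.003, "ty": -0.002, "tz": 0.098, "rx": 0, "ry": 0, "rz": 0, "jaw": 0.6}, {"tx": 0.003, "ty": -0.002, "tz": 0.098, "rx": 0, "ry": 0, "rz": 0, "jaw": 0.6}, {"tx": 0.003, "ty": -0.002, "tz": 0.098, "rx": 0, "ry": 0, "rz": 0, "jaw": 0.15}, {"tx": 0.003, "ty": -0.002, "tz": 0.098, "rx": 0, "ry": 0, "rz": 0, "jaw": 0.15}, {"tx": 0.003, "ty": -0.002, "tz": 0.098, "rx": 0, "ry": 0, "rz": 0, "jaw": 0.15}, {"tx": 0.003, "ty": -0.002, "tz": 0.098, "rx": 0, "ry": 0, "rz": 0, "jaw": 0.15}]' --grip_force 60

```text
time: 16.15
position: [0.4565, -0.0066, 0.0517]
tool_rot: [-3.131, 0.236, -0.005]
ft_force: [-0.0, 5.0, 3.1]
grip_width: 0.292
```

Run:
```python
from h import *
plan((454+118.6+2,-8-18-.3,50,-8.7))
```

```text
t 16.15 pos [456.5  -6.6  51.7] psi -8.6 tilt [3.5 1.7] F [-0.04  4.99  3.12] jaw 0.292 q7 -1.84
(574.6, -26.3, 50, -8.7) t [0.1197 0.0018 0.002 ] r [-0.002 -0.003  0.001] rows>= 2.0 1.0
```

Gripped. Pushing in increments along tool x, then holding at the end stop.

Call:
carry_out --commands '[{"tx": 0.015, "ty": 0, "tz": 0, "rx": 0, "ry": 0, "rz": 0, "jaw": 0.15}, {"tx": 0.03, "ty": 0, "tz": 0, "rx": 0, "ry": 0, "rz": 0, "jaw": 0.15}, {"tx": 0.045, "ty": 0, "tz": 0, "rx": 0, "ry": 0, "rz": 0, "jaw": 0.15}, {"tx": 0.06, "ty": 0, "tz": 0, "rx": 0, "ry": 0, "rz": 0, "jaw": 0.15}, {"tx": 0.075, "ty": 0, "tz": 0, "rx": 0, "ry": 0, "rz": 0, "jaw": 0.15}, {"tx": 0.09, "ty": 0, "tz": 0, "rx": 0, "ry": 0, "rz": 0, "jaw": 0.15}, {"tx": 0.105, "ty": 0, "tz": 0, "rx": 0, "ry": 0, "rz": 0, "jaw": 0.15}, {"tx": 0.115, "ty": 0, "tz": 0, "rx": 0, "ry": 0, "rz": 0, "jaw": 0.15}, {"tx": 0.12, "ty": 0, "tz": 0, "rx": 0, "ry": 0, "rz": 0, "jaw": 0.15}, {"tx": 0.122, "ty": 0, "tz": 0, "rx": 0, "ry": 0, "rz": 0, "jaw": 0.15}, {"tx": 0.122, "ty": 0, "tz": 0, "rx": 0, "ry": 0, "rz": 0, "jaw": 0.15}, {"tx": 0.122, "ty": 0, "tz": 0, "rx": 0, "ry": 0, "rz": 0, "jaw": 0.15}]'

```text
time: 17.65
position: [0.5735, -0.0251, 0.0517]
tool_rot: [-3.132, 0.236, 0.007]
ft_force: [-10.2, 3.0, 11.8]
grip_width: 0.29
```

Run:
```python
from h import *
plan((576,-26,50,-8.7))
snap('top','t9.png');im=snap('scene','s9.png')
cv2.imwrite('pics/s9c.png',cv2.resize(im[190:280,170:330,::-1],None,fx=5,fy=5))
```

```text
t 17.65 pos [573.5 -25.1  51.7] psi -8.6 tilt [-4.4  0.7] F [-10.19   3.04  11.81] jaw 0.29 q7 -1.93
(576, -26, 50, -8.7) t [0.0026 0.0005 0.0016] r [-0.     0.004  0.001] rows>= 1.0 1.0
```

View pics/s9c.png

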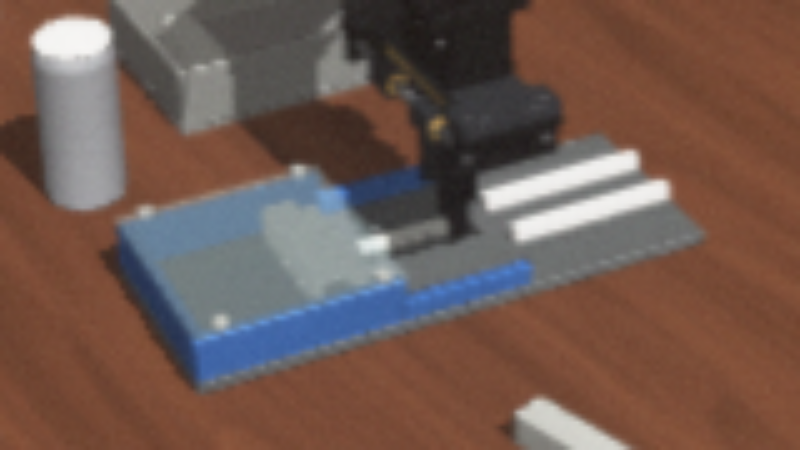

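Call:
carry_out --commands '[{"tx": 0.003, "ty": 0, "tz": 0, "rx": 0, "ry": 0, "rz": 0, "jaw": 0.15}, {"tx": 0.006, "ty": 0, "tz": 0, "rx": 0, "ry": 0, "rz": 0, "jaw": 0.15}, {"tx": 0.006, "ty": 0, "tz": 0, "rx": 0, "ry": 0, "rz": 0, "jaw": 0.15}]'

```text
time: 18.12
position: [0.5751, -0.0254, 0.0515]
tool_rot: [3.132, -0.236, -0.022]
ft_force: [-22.9, 3.8, 22.6]
grip_width: 0.294
```

Run:
```python
from h import *
plan((576,-26,50,-8.7))
```

```text
t 18.12 pos [575.1 -25.4  51.5] psi -8.6 tilt [-14.2   0.3] F [-22.87   3.75  22.61] jaw 0.294 q7 -1.93
(576, -26, 50, -8.7) t [0.001  0.0005 0.0015] r [0.002 0.014 0.001] rows>= 1.0 1.0
```

Force jumped to 23 N with almost no travel, so the slide is at the end stop. Letting go.

Call:
carry_out --commands '[{"tx": 0, "ty": 0, "tz": 0, "rx": 0, "ry": 0, "rz": 0, "jaw": 0.7}, {"tx": 0, "ty": 0, "tz": 0, "rx": 0, "ry": 0, "rz": 0, "jaw": 0.7}, {"tx": 0, "ty": 0, "tz": 0, "rx": 0, "ry": 0, "rz": 0, "jaw": 0.7}, {"tx": 0, "ty": 0, "tz": 0, "rx": 0, "ry": 0, "rz": 0, "jaw": 0.7}, {"tx": 0, "ty": 0, "tz": -0.05, "rx": 0, "ry": 0, "rz": 0, "jaw": 0.7}, {"tx": 0, "ty": 0, "tz": -0.11, "rx": 0, "ry": 0, "rz": 0, "jaw": 0.7}, {"tx": 0, "ty": 0, "tz": -0.16, "rx": 0, "ry": 0, "rz": 0, "jaw": 0.6}, {"tx": 0, "ty": 0, "tz": -0.16, "rx": 0, "ry": 0, "rz": 0, "jaw": 0.6}]'

```text
time: 19.12
position: [0.5844, -0.0274, 0.2151]
tool_rot: [3.132, -0.237, 0.014]
ft_force: [0.3, 0.0, 0.2]
grip_width: 0.612
```

Run:
```python
from h import *
bars('t10.png');im=snap('scene','s10.png')
cv2.imwrite('pics/s10c.png',cv2.resize(im[190:280,170:330,::-1],None,fx=5,fy=5))
plan((643,216,200,100),(643,216,150,100))
```

```text
bar (array([139., 216.]), 266.0, 499.8, 364.3, 98.3, 26.3, -82.7)
bar (array([144., 187.]), 268.0, 584.1, 357.3, 99.3, 27.2, 76.7)
bar (array([194., 169.]), 250.5, 642.6, 216.0, 99.9, 26.0, -79.9)
t 19.23 pos [581.5 -27.9 210.3] psi -8.7 tilt [ 0.6 -0.5] F [ 0.21 -0.04 -0.41] jaw 0.609 q7 -1.85
(643, 216, 200, 100) t [ 0.024  -0.2504  0.0102] r [ 1.000e-03 -0.000e+00 -1.897e+00] rows>= 5.0 11.0
(643, 216, 150, 100) t [ 0.024  -0.2504  0.0602] r [ 1.000e-03 -0.000e+00 -1.897e+00] rows>= 5.0 11.0
```

View pics/s10c.png

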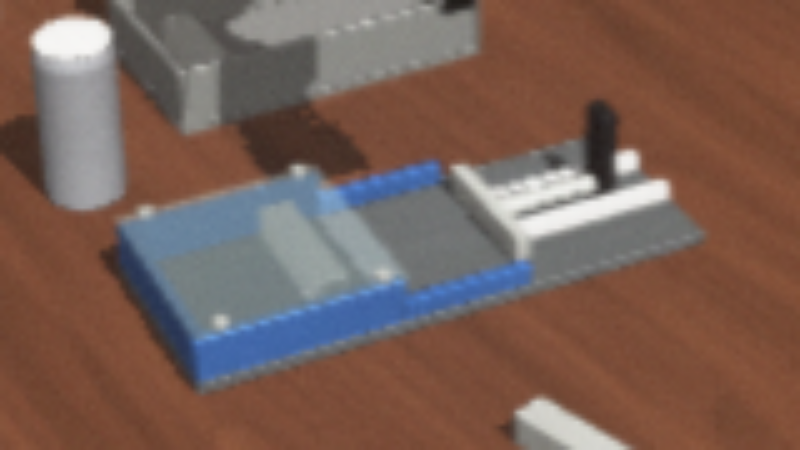

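The slide is back home with bar C deep in the tunnel. Next is bar E.

Call:
carry_out --commands '[{"tx": 0.024, "ty": -0.25, "tz": 0.01, "rx": 0, "ry": 0, "rz": -1.897, "jaw": 0.6}, {"tx": 0.024, "ty": -0.25, "tz": 0.01, "rx": 0, "ry": 0, "rz": -1.897, "jaw": 0.6}, {"tx": 0.024, "ty": -0.25, "tz": 0.01, "rx": 0, "ry": 0, "rz": -1.897, "jaw": 0.6}, {"tx": 0.024, "ty": -0.25, "tz": 0.01, "rx": 0, "ry": 0, "rz": -1.897, "jaw": 0.6}, {"tx": 0.024, "ty": -0.25, "tz": 0.01, "rx": 0, "ry": 0, "rz": -1.897, "jaw": 0.6}, {"tx": 0.024, "ty": -0.25, "tz": 0.01, "rx": 0, "ry": 0, "rz": -1.897, "jaw": 0.6}, {"tx": 0.024, "ty": -0.25, "tz": 0.06, "rx": 0, "ry": 0, "rz": -1.897, "jaw": 0.6}, {"tx": 0.024, "ty": -0.25, "tz": 0.06, "rx": 0, "ry": 0, "rz": -1.897, "jaw": 0.6}, {"tx": 0.024, "ty": -0.25, "tz": 0.06, "rx": 0, "ry": 0, "rz": -1.897, "jaw": 0.6}, {"tx": 0.024, "ty": -0.25, "tz": 0.06, "rx": 0, "ry": 0, "rz": -1.897, "jaw": 0.6}, {"tx": 0.024, "ty": -0.25, "tz": 0.06, "rx": 0, "ry": 0, "rz": -1.897, "jaw": 0.6}, {"tx": 0.024, "ty": -0.25, "tz": 0.06, "rx": 0, "ry": 0, "rz": -1.897, "jaw": 0.6}]' --grip_force 40

```text
time: 20.72
position: [0.6423, 0.2156, 0.149]
tool_rot: [-2.021, -2.404, 0.002]
ft_force: [0.5, 0.0, -0.5]
grip_width: 0.595
```

Run:
```python
from h import *
snap('wrist','w11.png')
plan((643,216,4,100))
```

```text
t 20.77 pos [642.5 215.7 149.4] psi 99.9 tilt [-1.1 -0.4] F [0.22 0.1  0.01] jaw 0.598 q7 -0.56
(643, 216, 4, 100) t [0.0002 0.0007 0.1454] r [-0.001  0.    -0.002] rows>= 3.0 1.0
```

View pics/w11.png

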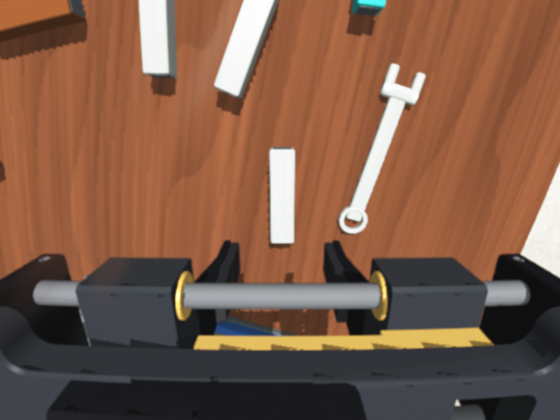

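Bar E is at (282,196). The spanner ring is about 60 mm off, so I'll use a slightly smaller opening.

Call:
carry_out --commands '[{"tx": 0, "ty": 0.001, "tz": 0.06, "rx": 0, "ry": 0, "rz": 0, "jaw": 0.5}, {"tx": 0, "ty": 0.001, "tz": 0.11, "rx": 0, "ry": 0, "rz": 0, "jaw": 0.5}, {"tx": 0, "ty": 0.001, "tz": 0.145, "rx": 0, "ry": 0, "rz": 0, "jaw": 0.5}, {"tx": 0, "ty": 0.001, "tz": 0.145, "rx": 0, "ry": 0, "rz": 0, "jaw": 0.5}, {"tx": 0, "ty": 0.001, "tz": 0.145, "rx": 0, "ry": 0, "rz": 0, "jaw": 0.15}, {"tx": 0, "ty": 0.001, "tz": 0.145, "rx": 0, "ry": 0, "rz": 0, "jaw": 0.15}, {"tx": 0, "ty": 0.001, "tz": 0.145, "rx": 0, "ry": 0, "rz": 0, "jaw": 0.15}, {"tx": 0, "ty": 0.001, "tz": 0.145, "rx": 0, "ry": 0, "rz": 0, "jaw": 0.15}, {"tx": 0, "ty": 0.001, "tz": 0.095, "rx": 0, "ry": 0, "rz": 0, "jaw": 0.15}, {"tx": 0, "ty": 0.001, "tz": 0.045, "rx": 0, "ry": 0, "rz": 0, "jaw": 0.15}, {"tx": 0, "ty": 0.001, "tz": 0, "rx": 0, "ry": 0, "rz": 0, "jaw": 0.15}, {"tx": 0, "ty": 0.001, "tz": 0, "rx": 0, "ry": 0, "rz": 0, "jaw": 0.15}]'

```text
time: 22.28
position: [0.6456, 0.2175, 0.1543]
tool_rot: [2.017, 2.404, 0.01]
ft_force: [0.3, 0.9, -2.1]
grip_width: 0.288
```

Run:
```python
from h import *
weigh(5)
plan((591,-31,150,81.3),(540,-331,170,83.5))
```

```text
[ 0.3   0.94 -2.15] [ 0.25 -1.05 -2.73] [-0.04 -0.74 -3.51] [-0.39  0.   -2.2 ] [ 0.18 -0.35 -2.2 ] 
t 22.48 pos [642.9 215.1 148. ] psi 100.0 tilt [-2.9 -1.7] F [ 0.18 -0.35 -2.2 ] jaw 0.285 q7 -0.55
(591, -31, 150, 81.3) t [-0.2333 -0.0939 -0.0015] r [-0.003  0.002  0.327] rows>= 5.0 2.0
(540, -331, 170, 83.5) t [-0.5198 -0.1964 -0.0208] r [-0.003  0.002  0.288] rows>= 9.0 2.0
```

Bar E reads about -2.5 N, so it is hollow. Going to the second crate slot, with another reading there.

Call:
carry_out --commands '[{"tx": -0.52, "ty": -0.196, "tz": -0.021, "rx": -0.003, "ry": 0.002, "rz": 0.288, "jaw": 0.15}, {"tx": -0.52, "ty": -0.196, "tz": -0.021, "rx": -0.003, "ry": 0.002, "rz": 0.288, "jaw": 0.15}, {"tx": -0.52, "ty": -0.196, "tz": -0.021, "rx": -0.003, "ry": 0.002, "rz": 0.288, "jaw": 0.15}, {"tx": -0.52, "ty": -0.196, "tz": -0.021, "rx": -0.003, "ry": 0.002, "rz": 0.288, "jaw": 0.15}, {"tx": -0.52, "ty": -0.196, "tz": -0.021, "rx": -0.003, "ry": 0.002, "rz": 0.288, "jaw": 0.15}, {"tx": -0.52, "ty": -0.196, "tz": -0.021, "rx": -0.003, "ry": 0.002, "rz": 0.288, "jaw": 0.15}, {"tx": -0.52, "ty": -0.196, "tz": -0.021, "rx": -0.003, "ry": 0.002, "rz": 0.288, "jaw": 0.15}, {"tx": -0.52, "ty": -0.196, "tz": -0.021, "rx": -0.003, "ry": 0.002, "rz": 0.288, "jaw": 0.15}, {"tx": -0.52, "ty": -0.196, "tz": -0.021, "rx": -0.003, "ry": 0.002, "rz": 0.288, "jaw": 0.15}, {"tx": -0.52, "ty": -0.196, "tz": -0.021, "rx": -0.003, "ry": 0.002, "rz": 0.288, "jaw": 0.15}, {"tx": -0.52, "ty": -0.196, "tz": -0.021, "rx": -0.003, "ry": 0.002, "rz": 0.288, "jaw": 0.15}, {"tx": -0.52, "ty": -0.196, "tz": -0.021, "rx": -0.003, "ry": 0.002, "rz": 0.288, "jaw": 0.15}]'

```text
time: 23.98
position: [0.5417, -0.328, 0.1706]
tool_rot: [-2.34, -2.095, -0.006]
ft_force: [0.7, 0.9, -2.2]
grip_width: 0.28
```

Run:
```python
from h import *
snap('wrist','w12.png')
weigh(6)
plan((540,-331,11,83.5))
```

```text
[-0.31  0.42 -1.66] [ 0.12  0.54 -1.47] [-0.19 -0.65 -1.35] [ 0.78 -0.25 -1.57] [ 0.33 -0.37 -1.  ] [-0.64 -0.21 -1.95] 
t 24.27 pos [ 541.6 -329.6  171.3] psi 83.6 tilt [3.  1.7] F [-0.64 -0.21 -1.95] jaw 0.287 q7 0.09
(540, -331, 11, 83.5) t [-0.0019 -0.0019  0.1603] r [ 0.003 -0.002  0.002] rows>= 3.0 1.0
```

View pics/w12.png

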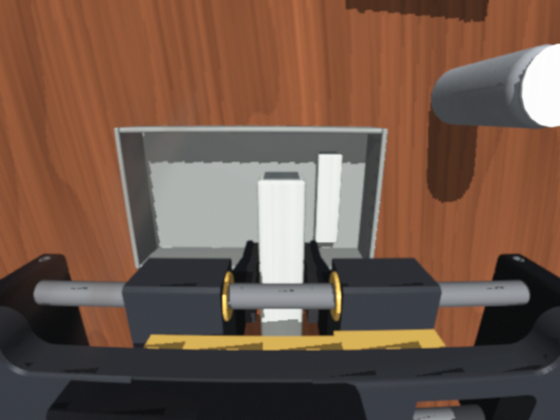

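The first bar is at (329,197), about 52 mm aside, so the finger has room.

Call:
carry_out --commands '[{"tx": -0.002, "ty": -0.002, "tz": 0.06, "rx": 0.003, "ry": -0.002, "rz": 0, "jaw": 0.15}, {"tx": -0.002, "ty": -0.002, "tz": 0.11, "rx": 0.003, "ry": -0.002, "rz": 0, "jaw": 0.15}, {"tx": -0.002, "ty": -0.002, "tz": 0.145, "rx": 0.003, "ry": -0.002, "rz": 0, "jaw": 0.15}, {"tx": -0.002, "ty": -0.002, "tz": 0.161, "rx": 0.003, "ry": -0.002, "rz": 0, "jaw": 0.15}, {"tx": -0.002, "ty": -0.002, "tz": 0.161, "rx": 0.003, "ry": -0.002, "rz": 0, "jaw": 0.15}, {"tx": -0.002, "ty": -0.002, "tz": 0.161, "rx": 0.003, "ry": -0.002, "rz": 0, "jaw": 0.4}, {"tx": -0.002, "ty": -0.002, "tz": 0.161, "rx": 0.003, "ry": -0.002, "rz": 0, "jaw": 0.4}, {"tx": -0.002, "ty": -0.002, "tz": 0.161, "rx": 0.003, "ry": -0.002, "rz": 0, "jaw": 0.4}, {"tx": -0.002, "ty": -0.002, "tz": 0.11, "rx": 0.003, "ry": -0.002, "rz": 0, "jaw": 0.4}, {"tx": -0.002, "ty": -0.002, "tz": 0.05, "rx": 0.003, "ry": -0.002, "rz": 0, "jaw": 0.4}, {"tx": -0.002, "ty": -0.002, "tz": 0, "rx": 0.003, "ry": -0.002, "rz": 0, "jaw": 0.6}, {"tx": -0.002, "ty": -0.002, "tz": 0, "rx": 0.003, "ry": -0.002, "rz": 0, "jaw": 0.6}]'

```text
time: 25.78
position: [0.542, -0.3326, 0.1764]
tool_rot: [2.337, 2.087, 0.004]
ft_force: [0.1, -0.2, -0.2]
grip_width: 0.543
```

Run:
```python
from h import *
bars('t13.png')
snap('wrist','w13.png')
plan((584,357,200,76.7),(500,364,200,97.2))
```

```text
bar (array([139., 216.]), 265.0, 499.8, 364.3, 98.3, 26.3, -82.7)
bar (array([144., 187.]), 266.0, 584.2, 357.2, 99.3, 26.9, 76.7)
bar (array([286., 160.]), 255.5, 679.0, -55.9, 99.4, 28.0, 80.9)
t 25.88 pos [ 539.1 -332.1  171.5] psi 83.5 tilt [ 0.1 -0.7] F [-0.84  0.62 -1.3 ] jaw 0.576 q7 0.09
(584, 357, 200, 76.7) t [ 0.6898 -0.0332 -0.0289] r [0.    0.001 0.119] rows>= 12.0 1.0
(500, 364, 200, 97.2) t [ 0.6872 -0.1174 -0.029 ] r [ 0.     0.001 -0.239] rows>= 12.0 2.0
```

View pics/w13.png

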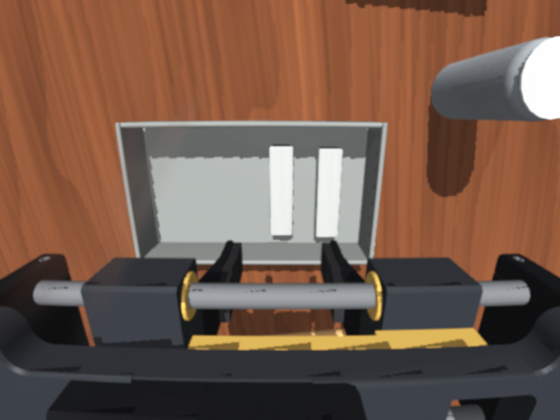

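Both crate bars lie flat at (281,190) and (329,192). The tunnel bar measures 135 mm along the feeder. Next is bar D.

Call:
carry_out --commands '[{"tx": 0.69, "ty": -0.033, "tz": -0.029, "rx": 0, "ry": 0, "rz": 0.119, "jaw": 0.6}, {"tx": 0.69, "ty": -0.033, "tz": -0.029, "rx": 0, "ry": 0, "rz": 0.119, "jaw": 0.6}, {"tx": 0.69, "ty": -0.033, "tz": -0.029, "rx": 0, "ry": 0, "rz": 0.119, "jaw": 0.6}, {"tx": 0.69, "ty": -0.033, "tz": -0.029, "rx": 0, "ry": 0, "rz": 0.119, "jaw": 0.6}, {"tx": 0.69, "ty": -0.033, "tz": -0.029, "rx": 0, "ry": 0, "rz": 0.119, "jaw": 0.6}, {"tx": 0.69, "ty": -0.033, "tz": -0.029, "rx": 0, "ry": 0, "rz": 0.119, "jaw": 0.6}, {"tx": 0.69, "ty": -0.033, "tz": -0.029, "rx": 0, "ry": 0, "rz": 0.119, "jaw": 0.6}, {"tx": 0.69, "ty": -0.033, "tz": -0.029, "rx": 0, "ry": 0, "rz": 0.119, "jaw": 0.6}, {"tx": 0.69, "ty": -0.033, "tz": -0.029, "rx": 0, "ry": 0, "rz": 0.119, "jaw": 0.6}, {"tx": 0.69, "ty": -0.033, "tz": -0.029, "rx": 0, "ry": 0, "rz": 0.119, "jaw": 0.6}, {"tx": 0.69, "ty": -0.033, "tz": -0.029, "rx": 0, "ry": 0, "rz": 0.119, "jaw": 0.6}, {"tx": 0.69, "ty": -0.033, "tz": -0.029, "rx": 0, "ry": 0, "rz": 0.119, "jaw": 0.6}]'

```text
time: 27.38
position: [0.5794, 0.3646, 0.1982]
tool_rot: [-2.448, -1.96, 0.004]
ft_force: [-0.5, -0.4, 0.9]
grip_width: 0.601
```

Run:
```python
from h import *
plan((584,357,120,76.7))
```

```text
t 27.38 pos [579.4 364.6 198.2] psi 77.3 tilt [-5.3  3. ] F [-0.49 -0.37  0.95] jaw 0.601 q7 -1.15
(584, 357, 120, 76.7) t [-0.0066  0.0066  0.0781] r [-0.006 -0.002  0.011] rows>= 2.0 1.0
```

Call:
carry_out --commands '[{"tx": 0, "ty": 0, "tz": 0.05, "rx": 0, "ry": 0, "rz": 0, "jaw": 0.5}, {"tx": 0, "ty": 0, "tz": 0.078, "rx": 0, "ry": 0, "rz": 0, "jaw": 0.5}, {"tx": 0, "ty": 0, "tz": 0.078, "rx": 0, "ry": 0, "rz": 0, "jaw": 0.5}, {"tx": 0, "ty": 0, "tz": 0.078, "rx": 0, "ry": 0, "rz": 0, "jaw": 0.5}]'

```text
time: 27.88
position: [0.5846, 0.357, 0.1231]
tool_rot: [-2.464, -1.948, -0.001]
ft_force: [0.6, -0.1, 1.4]
grip_width: 0.501
```

Run:
```python
from h import *
snap('wrist','w14.png')
plan((584,357,4,76.7))
```

```text
t 27.93 pos [584.8 357.4 123.8] psi 76.7 tilt [1.2 1.4] F [0.17 0.74 0.57] jaw 0.5 q7 -1.18
(584, 357, 4, 76.7) t [-0.0008 -0.0008  0.1198] r [ 0.001 -0.002 -0.001] rows>= 2.0 1.0
```

View pics/w14.png

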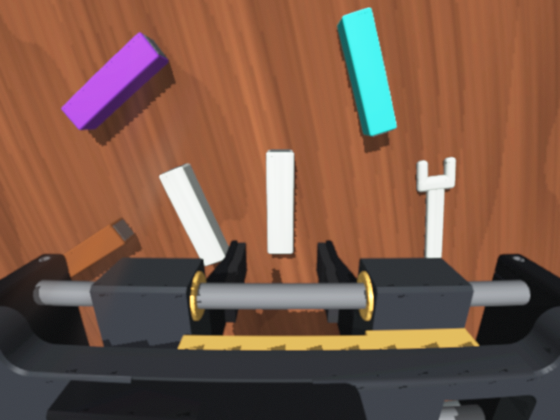

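Bar D is at (281,202), centred.

Call:
carry_out --commands '[{"tx": 0, "ty": -0.001, "tz": 0.05, "rx": 0, "ry": 0, "rz": 0, "jaw": 0.5}, {"tx": 0, "ty": -0.001, "tz": 0.095, "rx": 0, "ry": 0, "rz": 0, "jaw": 0.5}, {"tx": 0, "ty": -0.001, "tz": 0.12, "rx": 0, "ry": 0, "rz": 0, "jaw": 0.5}, {"tx": 0, "ty": -0.001, "tz": 0.12, "rx": 0, "ry": 0, "rz": 0, "jaw": 0.5}, {"tx": 0, "ty": -0.001, "tz": 0.12, "rx": 0, "ry": 0, "rz": 0, "jaw": 0.15}, {"tx": 0, "ty": -0.001, "tz": 0.12, "rx": 0, "ry": 0, "rz": 0, "jaw": 0.15}, {"tx": 0, "ty": -0.001, "tz": 0.12, "rx": 0, "ry": 0, "rz": 0, "jaw": 0.15}, {"tx": 0, "ty": -0.001, "tz": 0.12, "rx": 0, "ry": 0, "rz": 0, "jaw": 0.15}, {"tx": 0, "ty": -0.001, "tz": 0.07, "rx": 0, "ry": 0, "rz": 0, "jaw": 0.15}, {"tx": 0, "ty": -0.001, "tz": 0.02, "rx": 0, "ry": 0, "rz": 0, "jaw": 0.15}, {"tx": 0, "ty": -0.001, "tz": -0.03, "rx": 0, "ry": 0, "rz": 0, "jaw": 0.15}, {"tx": 0, "ty": -0.001, "tz": -0.03, "rx": 0, "ry": 0, "rz": 0, "jaw": 0.15}]'

```text
time: 29.42
position: [0.5846, 0.3597, 0.157]
tool_rot: [2.463, 1.949, 0.012]
ft_force: [0.4, 0.8, -2.4]
grip_width: 0.281
```

Run:
```python
from h import *
weigh(6)
plan((591,-31,150,81.3),(486,-325,170,83.5))
```

```text
[ 0.38  0.84 -2.39] [ 0.77  0.87 -3.21] [-0.85  0.29 -2.86] [ 0.11 -0.11 -3.14] [-0.38 -0.36 -2.09] [-0.86 -0.05 -1.1 ] 
t 29.68 pos [582.4 356.5 150.1] psi 76.7 tilt [-3.1 -1.9] F [-0.86 -0.05 -1.1 ] jaw 0.282 q7 -1.17
(591, -31, 150, 81.3) t [-0.3752  0.0975  0.0008] r [-0.003  0.002 -0.08 ] rows>= 7.0 1.0
(486, -325, 170, 83.5) t [-0.6855  0.0628 -0.0183] r [-0.003  0.002 -0.119] rows>= 12.0 1.0
```

Bar D reads about -2.4 N, so it is hollow. Third slot.

Call:
carry_out --commands '[{"tx": -0.685, "ty": 0.063, "tz": -0.018, "rx": -0.003, "ry": 0.002, "rz": -0.119, "jaw": 0.15}, {"tx": -0.685, "ty": 0.063, "tz": -0.018, "rx": -0.003, "ry": 0.002, "rz": -0.119, "jaw": 0.15}, {"tx": -0.685, "ty": 0.063, "tz": -0.018, "rx": -0.003, "ry": 0.002, "rz": -0.119, "jaw": 0.15}, {"tx": -0.685, "ty": 0.063, "tz": -0.018, "rx": -0.003, "ry": 0.002, "rz": -0.119, "jaw": 0.15}, {"tx": -0.685, "ty": 0.063, "tz": -0.018, "rx": -0.003, "ry": 0.002, "rz": -0.119, "jaw": 0.15}, {"tx": -0.685, "ty": 0.063, "tz": -0.018, "rx": -0.003, "ry": 0.002, "rz": -0.119, "jaw": 0.15}, {"tx": -0.685, "ty": 0.063, "tz": -0.018, "rx": -0.003, "ry": 0.002, "rz": -0.119, "jaw": 0.15}, {"tx": -0.685, "ty": 0.063, "tz": -0.018, "rx": -0.003, "ry": 0.002, "rz": -0.119, "jaw": 0.15}, {"tx": -0.685, "ty": 0.063, "tz": -0.018, "rx": -0.003, "ry": 0.002, "rz": -0.119, "jaw": 0.15}, {"tx": -0.685, "ty": 0.063, "tz": -0.018, "rx": -0.003, "ry": 0.002, "rz": -0.119, "jaw": 0.15}, {"tx": -0.685, "ty": 0.063, "tz": -0.018, "rx": -0.003, "ry": 0.002, "rz": -0.119, "jaw": 0.15}, {"tx": -0.685, "ty": 0.063, "tz": -0.018, "rx": -0.003, "ry": 0.002, "rz": -0.119, "jaw": 0.15}]'

```text
time: 31.18
position: [0.4836, -0.3307, 0.168]
tool_rot: [-2.354, -2.079, -0.003]
ft_force: [1.3, 0.6, -1.5]
grip_width: 0.284
```

Run:
```python
from h import *
weigh(8)
snap('wrist','w15.png')
plan((486,-325,11,83.5))
```

```text
[ 1.31  0.63 -1.52] [ 0.6   0.68 -2.4 ] [ 0.04  1.25 -1.89] [ 0.88  1.26 -1.62] [-0.29  0.25 -1.91] [-0.5  -0.01 -1.48] [ 0.3   0.44 -1.9 ] [-0.12 -0.06 -2.33] 
t 31.57 pos [ 487.4 -322.2  170.3] psi 83.7 tilt [2.9 1.5] F [ 0.04  0.04 -2.1 ] jaw 0.278 q7 0.13
(486, -325, 11, 83.5) t [-0.0033 -0.0015  0.1593] r [ 0.003 -0.002  0.003] rows>= 3.0 1.0
```

View pics/w15.png

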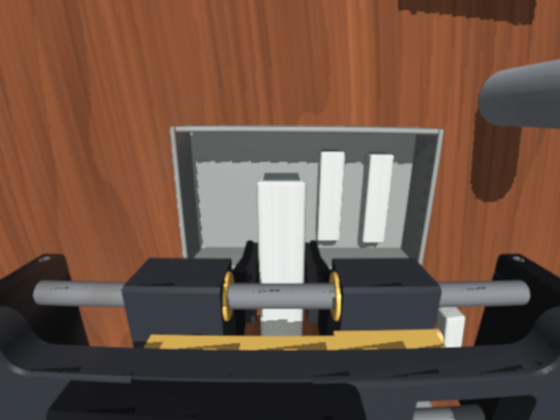

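Call:
carry_out --commands '[{"tx": -0.003, "ty": -0.001, "tz": 0.06, "rx": 0.003, "ry": -0.002, "rz": 0, "jaw": 0.15}, {"tx": -0.003, "ty": -0.001, "tz": 0.11, "rx": 0.003, "ry": -0.002, "rz": 0, "jaw": 0.15}, {"tx": -0.003, "ty": -0.001, "tz": 0.145, "rx": 0.003, "ry": -0.002, "rz": 0, "jaw": 0.15}, {"tx": -0.003, "ty": -0.001, "tz": 0.16, "rx": 0.003, "ry": -0.002, "rz": 0, "jaw": 0.15}, {"tx": -0.003, "ty": -0.001, "tz": 0.16, "rx": 0.003, "ry": -0.002, "rz": 0, "jaw": 0.15}, {"tx": -0.003, "ty": -0.001, "tz": 0.16, "rx": 0.003, "ry": -0.002, "rz": 0, "jaw": 0.4}, {"tx": -0.003, "ty": -0.001, "tz": 0.16, "rx": 0.003, "ry": -0.002, "rz": 0, "jaw": 0.4}, {"tx": -0.003, "ty": -0.001, "tz": 0.16, "rx": 0.003, "ry": -0.002, "rz": 0, "jaw": 0.4}, {"tx": -0.003, "ty": -0.001, "tz": 0.11, "rx": 0.003, "ry": -0.002, "rz": 0, "jaw": 0.4}, {"tx": -0.003, "ty": -0.001, "tz": 0.05, "rx": 0.003, "ry": -0.002, "rz": 0, "jaw": 0.4}, {"tx": -0.003, "ty": -0.001, "tz": 0, "rx": 0.003, "ry": -0.002, "rz": 0, "jaw": 0.6}, {"tx": -0.003, "ty": -0.001, "tz": 0, "rx": 0.003, "ry": -0.002, "rz": 0, "jaw": 0.6}]'

```text
time: 33.08
position: [0.4884, -0.3274, 0.175]
tool_rot: [2.337, 2.087, 0.002]
ft_force: [-0.0, 0.0, -0.1]
grip_width: 0.541
```

Run:
```python
from h import *
bars('t16.png')
snap('wrist','w16.png')
plan((500,364,200,97.2))
```

```text
bar (array([139., 216.]), 266.0, 499.8, 364.3, 98.3, 26.3, -82.7)
bar (array([286., 160.]), 258.5, 678.6, -55.8, 100.5, 27.7, 80.9)
t 33.17 pos [ 485.6 -326.7  170.6] psi 83.5 tilt [ 0.2 -1.1] F [ 0.31 -0.4  -1.15] jaw 0.576 q7 0.13
(500, 364, 200, 97.2) t [ 0.6878 -0.0638 -0.0302] r [ 0.     0.001 -0.239] rows>= 12.0 2.0
```

View pics/t16.png

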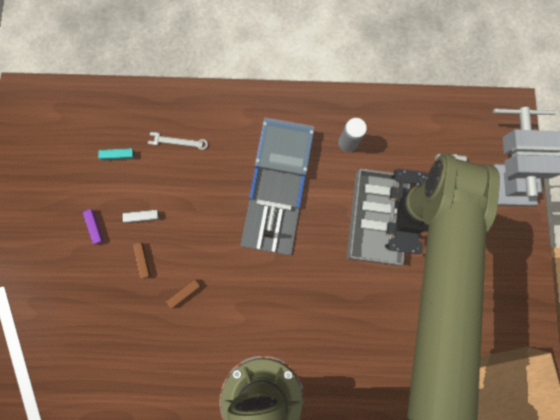

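View pics/w16.png

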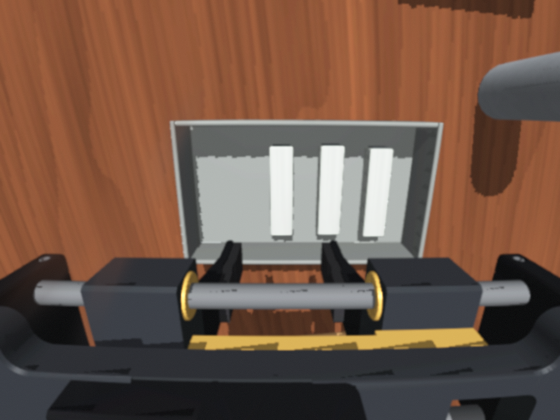

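The three crate bars sit separately and flat at (282,190), (331,190) and (377,192). The hammer head is still at (450,158) in the top view. Only bar B remains, at (140,216).

Call:
carry_out --commands '[{"tx": 0.688, "ty": -0.064, "tz": -0.03, "rx": 0, "ry": 0, "rz": -0.239, "jaw": 0.6}, {"tx": 0.688, "ty": -0.064, "tz": -0.03, "rx": 0, "ry": 0, "rz": -0.239, "jaw": 0.6}, {"tx": 0.688, "ty": -0.064, "tz": -0.03, "rx": 0, "ry": 0, "rz": -0.239, "jaw": 0.6}, {"tx": 0.688, "ty": -0.064, "tz": -0.03, "rx": 0, "ry": 0, "rz": -0.239, "jaw": 0.6}, {"tx": 0.688, "ty": -0.064, "tz": -0.03, "rx": 0, "ry": 0, "rz": -0.239, "jaw": 0.6}, {"tx": 0.688, "ty": -0.064, "tz": -0.03, "rx": 0, "ry": 0, "rz": -0.239, "jaw": 0.6}, {"tx": 0.688, "ty": -0.064, "tz": -0.03, "rx": 0, "ry": 0, "rz": -0.239, "jaw": 0.6}, {"tx": 0.688, "ty": -0.064, "tz": -0.03, "rx": 0, "ry": 0, "rz": -0.239, "jaw": 0.6}, {"tx": 0.688, "ty": -0.064, "tz": -0.03, "rx": 0, "ry": 0, "rz": -0.239, "jaw": 0.6}, {"tx": 0.688, "ty": -0.064, "tz": -0.03, "rx": 0, "ry": 0, "rz": -0.239, "jaw": 0.6}, {"tx": 0.688, "ty": -0.064, "tz": -0.03, "rx": 0, "ry": 0, "rz": -0.239, "jaw": 0.6}, {"tx": 0.688, "ty": -0.064, "tz": -0.03, "rx": 0, "ry": 0, "rz": -0.239, "jaw": 0.6}]'

```text
time: 34.67
position: [0.4944, 0.3716, 0.1986]
tool_rot: [-2.059, -2.365, 0.001]
ft_force: [-0.6, 0.1, 0.1]
grip_width: 0.605
```

Call:
carry_out --commands '[{"tx": 0, "ty": 0, "tz": 0.05, "rx": 0, "ry": 0, "rz": 0, "jaw": 0.5}, {"tx": 0, "ty": 0, "tz": 0.08, "rx": 0, "ry": 0, "rz": 0, "jaw": 0.5}, {"tx": 0, "ty": 0, "tz": 0.08, "rx": 0, "ry": 0, "rz": 0, "jaw": 0.5}, {"tx": 0, "ty": 0, "tz": 0.08, "rx": 0, "ry": 0, "rz": 0, "jaw": 0.5}, {"tx": 0, "ty": 0, "tz": 0.08, "rx": 0, "ry": 0, "rz": 0, "jaw": 0.5}]'

```text
time: 35.3
position: [0.5004, 0.3648, 0.1219]
tool_rot: [2.078, 2.356, 0.004]
ft_force: [0.5, 0.8, 0.0]
grip_width: 0.495
```

Run:
```python
from h import *
snap('wrist','w17.png')
weigh(4)
plan((500,364,4,97.2))
```

```text
[0.45 0.14 0.05] [-0.46  0.05 -0.26] [-0.42 -0.94 -0.73] [ 0.19 -0.17  0.2 ] 
t 35.5 pos [500.  364.6 121.2] psi 97.2 tilt [1.1 0.6] F [ 0.19 -0.17  0.2 ] jaw 0.503 q7 -0.92
(500, 364, 4, 97.2) t [-0.0007 -0.0003  0.1172] r [ 0.001 -0.001  0.   ] rows>= 2.0 1.0
```

View pics/w17.png

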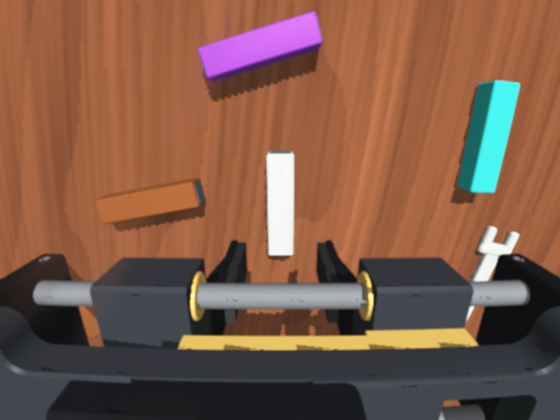

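Bar B is at (281,203), centred and clear of the brown and purple look-alikes.

Call:
carry_out --commands '[{"tx": 0, "ty": 0, "tz": 0.05, "rx": 0, "ry": 0, "rz": 0, "jaw": 0.5}, {"tx": 0, "ty": 0, "tz": 0.095, "rx": 0, "ry": 0, "rz": 0, "jaw": 0.5}, {"tx": 0, "ty": 0, "tz": 0.117, "rx": 0, "ry": 0, "rz": 0, "jaw": 0.5}, {"tx": 0, "ty": 0, "tz": 0.117, "rx": 0, "ry": 0, "rz": 0, "jaw": 0.5}, {"tx": 0, "ty": 0, "tz": 0.117, "rx": 0, "ry": 0, "rz": 0, "jaw": 0.15}, {"tx": 0, "ty": 0, "tz": 0.117, "rx": 0, "ry": 0, "rz": 0, "jaw": 0.15}, {"tx": 0, "ty": 0, "tz": 0.117, "rx": 0, "ry": 0, "rz": 0, "jaw": 0.15}, {"tx": 0, "ty": 0, "tz": 0.117, "rx": 0, "ry": 0, "rz": 0, "jaw": 0.15}, {"tx": 0, "ty": 0, "tz": 0.067, "rx": 0, "ry": 0, "rz": 0, "jaw": 0.15}, {"tx": 0, "ty": 0, "tz": 0.017, "rx": 0, "ry": 0, "rz": 0, "jaw": 0.15}, {"tx": 0, "ty": 0, "tz": -0.03, "rx": 0, "ry": 0, "rz": 0, "jaw": 0.15}, {"tx": 0, "ty": 0, "tz": -0.03, "rx": 0, "ry": 0, "rz": 0, "jaw": 0.15}]'

```text
time: 37.0
position: [0.5008, 0.366, 0.1534]
tool_rot: [2.076, 2.356, 0.009]
ft_force: [-0.2, 0.6, -4.8]
grip_width: 0.285
```

Run:
```python
from h import *
weigh(6)
plan((592,-30,150,81.3),(433.5,-319,170,83.5))
```

```text
[-0.24  0.65 -4.85] [ 0.59 -0.15 -5.58] [ 0.42 -0.38 -5.63] [-0.58 -0.39 -5.84] [ 0.03  0.34 -4.96] [-0.99  0.67 -4.76] 
t 37.25 pos [498.7 363.1 147.8] psi 97.2 tilt [-3.4 -2.5] F [-0.99  0.67 -4.76] jaw 0.284 q7 -0.9
(592, -30, 150, 81.3) t [-0.4017  0.0432 -0.0016] r [-0.003  0.003  0.278] rows>= 7.0 2.0
(433.5, -319, 170, 83.5) t [-0.6685 -0.1505 -0.0203] r [-0.003  0.002  0.239] rows>= 11.0 2.0
```

Bar B reads about -5.3 N, so it is solid and goes to the feeder.

Call:
carry_out --commands '[{"tx": -0.402, "ty": 0.043, "tz": -0.002, "rx": -0.003, "ry": 0.003, "rz": 0.278, "jaw": 0.15}, {"tx": -0.402, "ty": 0.043, "tz": -0.002, "rx": -0.003, "ry": 0.003, "rz": 0.278, "jaw": 0.15}, {"tx": -0.402, "ty": 0.043, "tz": -0.002, "rx": -0.003, "ry": 0.003, "rz": 0.278, "jaw": 0.15}, {"tx": -0.402, "ty": 0.043, "tz": -0.002, "rx": -0.003, "ry": 0.003, "rz": 0.278, "jaw": 0.15}, {"tx": -0.402, "ty": 0.043, "tz": -0.002, "rx": -0.003, "ry": 0.003, "rz": 0.278, "jaw": 0.15}, {"tx": -0.402, "ty": 0.043, "tz": -0.002, "rx": -0.003, "ry": 0.003, "rz": 0.278, "jaw": 0.15}, {"tx": -0.402, "ty": 0.043, "tz": -0.002, "rx": -0.003, "ry": 0.003, "rz": 0.278, "jaw": 0.15}, {"tx": -0.402, "ty": 0.043, "tz": -0.002, "rx": -0.003, "ry": 0.003, "rz": 0.278, "jaw": 0.15}, {"tx": -0.402, "ty": 0.043, "tz": -0.002, "rx": -0.003, "ry": 0.003, "rz": 0.278, "jaw": 0.15}, {"tx": -0.402, "ty": 0.043, "tz": -0.002, "rx": -0.003, "ry": 0.003, "rz": 0.278, "jaw": 0.15}, {"tx": -0.402, "ty": 0.043, "tz": -0.002, "rx": -0.003, "ry": 0.003, "rz": 0.278, "jaw": 0.15}]'

```text
time: 38.62
position: [0.5926, -0.0276, 0.1523]
tool_rot: [-2.381, -2.049, -0.007]
ft_force: [0.9, 0.0, -5.3]
grip_width: 0.286
```

Run:
```python
from h import *
snap('wrist','w18.png')
plan((592,-30,15,81.3))
```

```text
t 38.67 pos [592.7 -27.9 152.3] psi 81.4 tilt [2.9 3. ] F [-0.33 -0.08 -5.26] jaw 0.284 q7 -0.44
(592, -30, 15, 81.3) t [-0.0026 -0.0007  0.1373] r [ 0.002 -0.003  0.002] rows>= 3.0 1.0
```

View pics/w18.png

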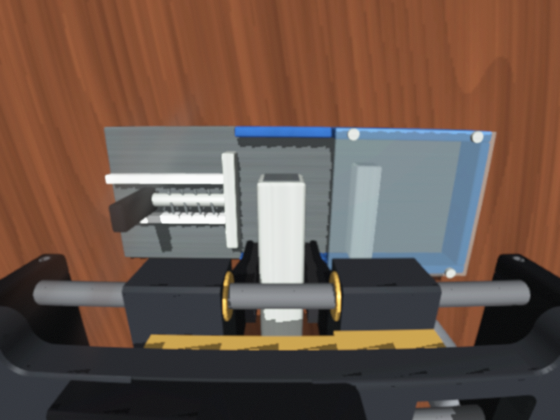

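The loading zone is clear and bar C is in the tunnel at (365,212). Lowering bar B.

Call:
carry_out --commands '[{"tx": -0.003, "ty": -0.001, "tz": 0.06, "rx": 0.002, "ry": -0.003, "rz": 0, "jaw": 0.15}, {"tx": -0.003, "ty": -0.001, "tz": 0.1, "rx": 0.002, "ry": -0.003, "rz": 0, "jaw": 0.15}, {"tx": -0.003, "ty": -0.001, "tz": 0.124, "rx": 0.002, "ry": -0.003, "rz": 0, "jaw": 0.15}, {"tx": -0.003, "ty": -0.001, "tz": 0.137, "rx": 0.002, "ry": -0.003, "rz": 0, "jaw": 0.15}, {"tx": -0.003, "ty": -0.001, "tz": 0.137, "rx": 0.002, "ry": -0.003, "rz": 0, "jaw": 0.15}, {"tx": -0.003, "ty": -0.001, "tz": 0.137, "rx": 0.002, "ry": -0.003, "rz": 0, "jaw": 0.4}, {"tx": -0.003, "ty": -0.001, "tz": 0.137, "rx": 0.002, "ry": -0.003, "rz": 0, "jaw": 0.4}, {"tx": -0.003, "ty": -0.001, "tz": 0.137, "rx": 0.002, "ry": -0.003, "rz": 0, "jaw": 0.4}, {"tx": -0.003, "ty": -0.001, "tz": 0.1, "rx": 0.002, "ry": -0.003, "rz": 0, "jaw": 0.4}, {"tx": -0.003, "ty": -0.001, "tz": 0.05, "rx": 0.002, "ry": -0.003, "rz": 0, "jaw": 0.4}, {"tx": -0.003, "ty": -0.001, "tz": 0, "rx": 0.002, "ry": -0.003, "rz": 0, "jaw": 0.6}, {"tx": -0.003, "ty": -0.001, "tz": 0, "rx": 0.002, "ry": -0.003, "rz": 0, "jaw": 0.6}]'

```text
time: 40.17
position: [0.5944, -0.0312, 0.1571]
tool_rot: [2.379, 2.042, 0.01]
ft_force: [0.3, -0.3, -0.1]
grip_width: 0.541
```

Run:
```python
from h import *
snap('wrist','w19.png')
plan((455,-8,150,-8.7))
```

```text
t 40.23 pos [592.8 -31.7 154.5] psi 81.3 tilt [ 4.8 -0.8] F [-0.12 -0.21 -0.15] jaw 0.566 q7 -0.44
(455, -8, 150, -8.7) t [ 0.0026 -0.1398  0.0039] r [ 0.004 -0.004  1.57 ] rows>= 3.0 9.0
```

View pics/w19.png

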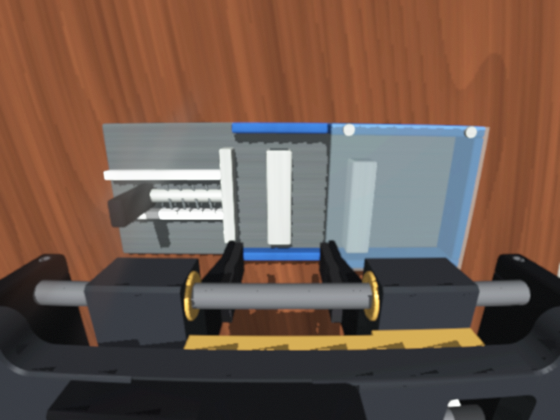

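Bar B lies crosswise at (279,198), well placed. To the handle again.

Call:
carry_out --commands '[{"tx": 0.003, "ty": -0.14, "tz": 0.004, "rx": 0, "ry": 0, "rz": 1.57, "jaw": 0.6}, {"tx": 0.003, "ty": -0.14, "tz": 0.004, "rx": 0, "ry": 0, "rz": 1.57, "jaw": 0.6}, {"tx": 0.003, "ty": -0.14, "tz": 0.004, "rx": 0, "ry": 0, "rz": 1.57, "jaw": 0.6}, {"tx": 0.003, "ty": -0.14, "tz": 0.004, "rx": 0, "ry": 0, "rz": 1.57, "jaw": 0.6}, {"tx": 0.003, "ty": -0.14, "tz": 0.004, "rx": 0, "ry": 0, "rz": 1.57, "jaw": 0.6}, {"tx": 0.003, "ty": -0.14, "tz": 0.004, "rx": 0, "ry": 0, "rz": 1.57, "jaw": 0.6}, {"tx": 0.003, "ty": -0.14, "tz": 0.004, "rx": 0, "ry": 0, "rz": 1.57, "jaw": 0.6}, {"tx": 0.003, "ty": -0.14, "tz": 0.004, "rx": 0, "ry": 0, "rz": 1.57, "jaw": 0.6}, {"tx": 0.003, "ty": -0.14, "tz": 0.004, "rx": 0, "ry": 0, "rz": 1.57, "jaw": 0.6}, {"tx": 0.003, "ty": -0.14, "tz": 0.004, "rx": 0, "ry": 0, "rz": 1.57, "jaw": 0.6}, {"tx": 0.003, "ty": -0.14, "tz": 0.004, "rx": 0, "ry": 0, "rz": 1.57, "jaw": 0.6}]' --grip_force 60

```text
time: 41.6
position: [0.453, -0.0077, 0.1477]
tool_rot: [-3.132, 0.235, 0.001]
ft_force: [-0.2, 0.1, -0.2]
grip_width: 0.602
```

Run:
```python
from h import *
plan((455,-8,50,-8.7))
```

```text
t 41.6 pos [453.   -7.7 147.7] psi -8.6 tilt [-0.3  0.7] F [-0.15  0.1  -0.24] jaw 0.602 q7 -1.72
(455, -8, 50, -8.7) t [0.0021 0.0001 0.0977] r [-0.001  0.     0.002] rows>= 2.0 1.0
```

Call:
carry_out --commands '[{"tx": 0.002, "ty": -0.001, "tz": 0.05, "rx": 0, "ry": 0, "rz": 0, "jaw": 0.6}, {"tx": 0.002, "ty": -0.001, "tz": 0.098, "rx": 0, "ry": 0, "rz": 0, "jaw": 0.6}, {"tx": 0.002, "ty": -0.001, "tz": 0.098, "rx": 0, "ry": 0, "rz": 0, "jaw": 0.6}, {"tx": 0.002, "ty": -0.001, "tz": 0.098, "rx": 0, "ry": 0, "rz": 0, "jaw": 0.15}, {"tx": 0.002, "ty": -0.001, "tz": 0.098, "rx": 0, "ry": 0, "rz": 0, "jaw": 0.15}, {"tx": 0.002, "ty": -0.001, "tz": 0.098, "rx": 0, "ry": 0, "rz": 0, "jaw": 0.15}, {"tx": 0.002, "ty": -0.001, "tz": 0.098, "rx": 0, "ry": 0, "rz": 0, "jaw": 0.15}]'

```text
time: 42.48
position: [0.4568, -0.0066, 0.0515]
tool_rot: [-3.133, 0.238, -0.005]
ft_force: [0.1, 1.1, 6.7]
grip_width: 0.289
```

Call:
carry_out --commands '[{"tx": 0.015, "ty": 0, "tz": 0, "rx": 0, "ry": 0, "rz": 0, "jaw": 0.15}, {"tx": 0.03, "ty": 0, "tz": 0, "rx": 0, "ry": 0, "rz": 0, "jaw": 0.15}, {"tx": 0.045, "ty": 0, "tz": 0, "rx": 0, "ry": 0, "rz": 0, "jaw": 0.15}, {"tx": 0.06, "ty": 0, "tz": 0, "rx": 0, "ry": 0, "rz": 0, "jaw": 0.15}, {"tx": 0.075, "ty": 0, "tz": 0, "rx": 0, "ry": 0, "rz": 0, "jaw": 0.15}, {"tx": 0.09, "ty": 0, "tz": 0, "rx": 0, "ry": 0, "rz": 0, "jaw": 0.15}, {"tx": 0.105, "ty": 0, "tz": 0, "rx": 0, "ry": 0, "rz": 0, "jaw": 0.15}, {"tx": 0.115, "ty": 0, "tz": 0, "rx": 0, "ry": 0, "rz": 0, "jaw": 0.15}, {"tx": 0.12, "ty": 0, "tz": 0, "rx": 0, "ry": 0, "rz": 0, "jaw": 0.15}, {"tx": 0.124, "ty": 0, "tz": 0, "rx": 0, "ry": 0, "rz": 0, "jaw": 0.15}, {"tx": 0.126, "ty": 0, "tz": 0, "rx": 0, "ry": 0, "rz": 0, "jaw": 0.15}, {"tx": 0.126, "ty": 0, "tz": 0, "rx": 0, "ry": 0, "rz": 0, "jaw": 0.15}]'

```text
time: 43.98
position: [0.5753, -0.0254, 0.0514]
tool_rot: [3.13, -0.237, -0.016]
ft_force: [-17.7, -0.6, 20.1]
grip_width: 0.292
```

Travel is 120.0 mm, the same end position as the first stroke. Holding with 2 mm more, then releasing.

Call:
carry_out --commands '[{"tx": 0.002, "ty": 0, "tz": 0, "rx": 0, "ry": 0, "rz": 0, "jaw": 0.15}, {"tx": 0.002, "ty": 0, "tz": 0, "rx": 0, "ry": 0, "rz": 0, "jaw": 0.15}, {"tx": 0.002, "ty": 0, "tz": 0, "rx": 0, "ry": 0, "rz": 0, "jaw": 0.7}, {"tx": 0.002, "ty": 0, "tz": 0, "rx": 0, "ry": 0, "rz": 0, "jaw": 0.7}, {"tx": 0.002, "ty": 0, "tz": 0, "rx": 0, "ry": 0, "rz": 0, "jaw": 0.7}, {"tx": 0.002, "ty": 0, "tz": 0, "rx": 0, "ry": 0, "rz": 0, "jaw": 0.7}, {"tx": 0.002, "ty": 0, "tz": -0.05, "rx": 0, "ry": 0, "rz": 0, "jaw": 0.7}, {"tx": 0.002, "ty": 0, "tz": -0.11, "rx": 0, "ry": 0, "rz": 0, "jaw": 0.7}, {"tx": 0.002, "ty": 0, "tz": -0.17, "rx": 0, "ry": 0, "rz": 0, "jaw": 0.7}, {"tx": 0.002, "ty": 0.2, "tz": -0.17, "rx": 0, "ry": 0, "rz": 0, "jaw": 0.7}, {"tx": 0.002, "ty": 0.2, "tz": -0.17, "rx": 0, "ry": 0, "rz": 0, "jaw": 0.7}, {"tx": 0.002, "ty": 0.2, "tz": -0.17, "rx": 0, "ry": 0, "rz": 0, "jaw": 0.7}]'

```text
time: 45.48
position: [0.5535, -0.2136, 0.2205]
tool_rot: [3.132, -0.237, 0.002]
ft_force: [1.7, 0.3, 0.2]
grip_width: 0.703
```

Run:
```python
from h import *
im=snap('top','t20.png');c=cam('top')
o=np.array([547,-24]);u=np.array([.9885,-.151]);v=np.array([.151,.9885])
oc=np.array([513,-328]);uc=np.array([.9936,-.1132]);vc=np.array([.1132,.9936])
for thr in(110,150):
  for b in findbars(im,c,z=.035,thr=thr,amax=900):
    p=np.array(b[2:4]);print(thr,b,'feeder',((p-o)@u).round(),((p-o)@v).round(),'crate',((p-oc)@uc).round(),((p-oc)@vc).round()) if 380<b[2]<720 and b[3]>-420 else 0
cv2.imwrite('pics/t20c.png',cv2.resize(im[90:290,60:460,::-1],None,fx=2,fy=2))
im=snap('scene','s20.png');cv2.imwrite('pics/s20c.png',cv2.resize(im[170:330,150:410,::-1],None,fx=3,fy=3))
plan()
```

```text
110 (array([359., 225.]), 730.0, 491.0, -268.3, 207.2, 73.6, -1.1) feeder -18.0 -250.0 crate -29.0 57.0
150 (array([366., 244.]), 114.5, 432.7, -289.7, 74.5, 17.3, -1.0) feeder -73.0 -280.0 crate -84.0 29.0
150 (array([270., 221.]), 461.0, 479.0, -12.7, 140.8, 98.7, -9.0) feeder -69.0 1.0 crate -69.0 309.0
150 (array([285., 155.]), 506.0, 689.1, -52.5, 109.0, 51.5, 80.9) feeder 145.0 -7.0 crate 144.0 294.0
t 45.58 pos [ 551.4 -222.4  219. ] psi -9.5 tilt [-1.5 -3.1] F [ 0.   -0.15 -1.34] jaw 0.7 q7 -1.64
```

View pics/t20c.png

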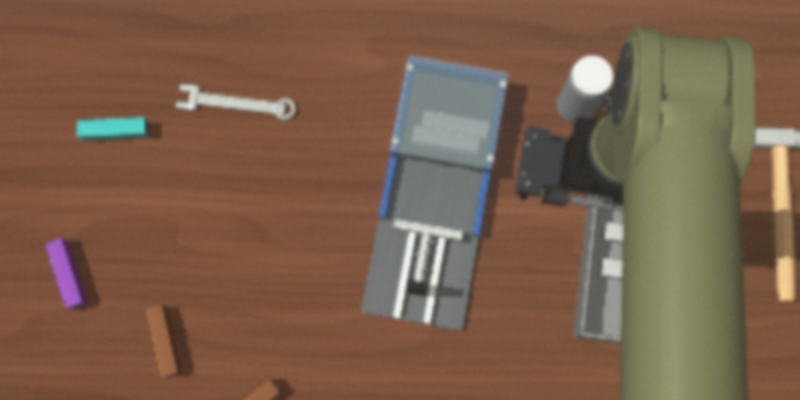

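View pics/s20c.png

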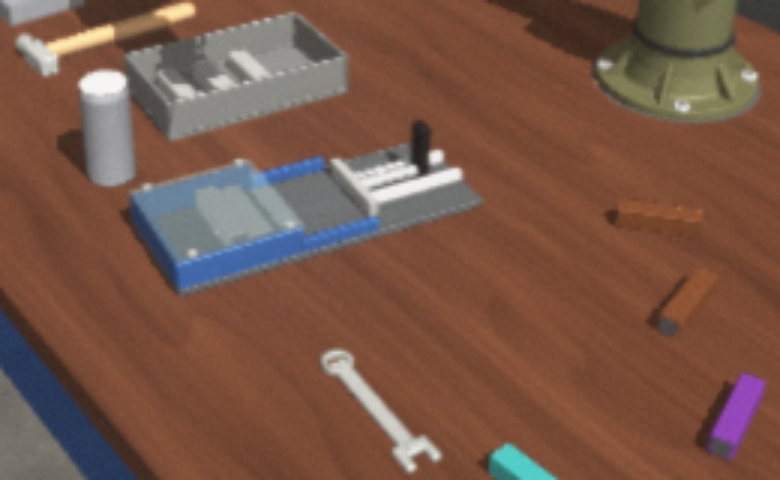

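Both bars are in the tunnel (pair centre 145 mm, width 51 mm) and the slide is home. I'll move the arm aside for an unobstructed crate check.

Call:
carry_out --commands '[{"tx": 0, "ty": -0.35, "tz": 0, "rx": 0, "ry": 0, "rz": 0, "jaw": 0.7}, {"tx": 0, "ty": -0.35, "tz": 0, "rx": 0, "ry": 0, "rz": 0, "jaw": 0.7}, {"tx": 0, "ty": -0.35, "tz": 0, "rx": 0, "ry": 0, "rz": 0, "jaw": 0.7}, {"tx": 0, "ty": -0.35, "tz": 0, "rx": 0, "ry": 0, "rz": 0, "jaw": 0.7}, {"tx": 0, "ty": -0.35, "tz": 0, "rx": 0, "ry": 0, "rz": 0, "jaw": 0.7}, {"tx": 0, "ty": -0.35, "tz": 0, "rx": 0, "ry": 0, "rz": 0, "jaw": 0.7}, {"tx": 0, "ty": -0.35, "tz": 0, "rx": 0, "ry": 0, "rz": 0, "jaw": 0.7}, {"tx": 0, "ty": -0.35, "tz": 0, "rx": 0, "ry": 0, "rz": 0, "jaw": 0.7}, {"tx": 0, "ty": -0.35, "tz": 0, "rx": 0, "ry": 0, "rz": 0, "jaw": 0.7}, {"tx": 0, "ty": -0.35, "tz": 0, "rx": 0, "ry": 0, "rz": 0, "jaw": 0.7}]'

```text
time: 46.82
position: [0.6069, 0.1327, 0.2203]
tool_rot: [3.132, -0.241, 0.001]
ft_force: [0.1, -0.3, 0.7]
grip_width: 0.698
```

Run:
```python
from h import *
im=snap('top','t21.png');c=cam('top')
oc=np.array([513,-328]);uc=np.array([.9936,-.1132]);vc=np.array([.1132,.9936])
o=np.array([547,-24]);u=np.array([.9885,-.151]);v=np.array([.151,.9885])
for b in findbars(im,c,z=.03,thr=170,amax=900):
    p=np.array(b[2:4]);print(b,'crate',((p-oc)@uc).round(),((p-oc)@vc).round(),'feeder',((p-o)@u).round(),((p-o)@v).round()) if 380<b[2]<720 and b[3]>-420 else 0
cv2.imwrite('pics/t21c.png',cv2.resize(im[90:290,60:460,::-1],None,fx=2,fy=2))
plan()
```

```text
t 46.88 pos [606.8 133.  220.3] psi -8.8 tilt [ 0.6 -0. ] F [ 0.19 -0.2  -1.05] jaw 0.7 q7 -2.27
```

View pics/t21c.png

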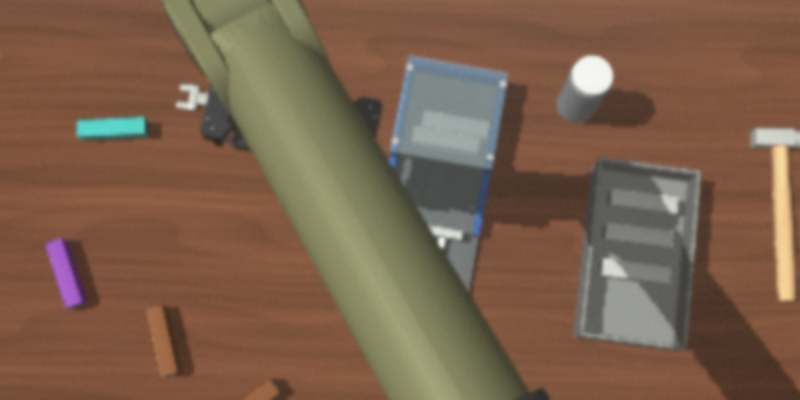

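All three crate bars are flat and separate, at (645,198), (640,233) and (636,270). Both solid bars are in the tunnel, and the can, hammer and spanner are in place. Handing in.

```bash
python3 -c "
from h import *
print(ctrl.close_job(), ctrl.get_state()['time'])"
```

```text
the job is handed in; nothing more can be done
the job is handed in; nothing more can be done
```

I weighed all five bright pieces on the bench, put each where it belongs, and handed the job in at about 47 s. No verdict was reported.

- **Weighing:** two pieces read about 5.2 N (solid) and three read about 2 N (hollow).
- **Solid pieces:** each was laid crosswise in front of the pusher and pushed to the end stop by the handle. The second stroke measured 120.0 mm and the first ended at the same position. I then let go by opening the jaws, and the slide went home by itself. In the top view the pair is centred at 145 mm along the feeder, so the pieces sit at about 132 and 157 mm, within about 10 mm of the centre line.
- **Hollow pieces:** the last pictures show all three flat and apart on the crate floor.
- **Final state:** the slide was home and the arm clear in the last pictures. The spanner, can, hammer and coloured look-alikes looked unmoved.

**Checks with limits:**
- My final automatic crate measurement found no bars because the arm's shadow covered them, so that check is by eye from the pictures.
- The snap-back speed was not measured, only that the slide was home after release.

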